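Unlock the bench scale's knurled collar and check its pan

TASK

Free the locked bench scale: with a fingertip at its knurled rim, roll the locking collar round the pan anticlockwise (seen from above) until its red mark comes round to the white line for the second time, and leave it there. Then press the weighing pan down to its stop with a fingertip to check that it is free, and let it come up again. Nothing is to be picked up; leave the brass weight, pot, tins, jars and tape where they stand.

Things in the scene. Friction and masses are not known exactly. Their poses are not given: they have to be found in the camera images.
- scale: grey bench scale, fixed to the table: housing 170 x 170 mm, flat deck 55 mm above the table, with a low console (35 mm high, 85 mm long) on its -x side. Origin on the table under the collar's and the pan's common axis; z up; -x is the front, towards the console; the white index line is on its -y side
- collar_axis (a point): centre of the knurled locking collar, at half its height, 67 mm above the table. The collar is a dark steel disc 20 mm tall (57 to 77 mm above the table; 2 mm over the deck) with an upright axis, 94 mm across its finely knurled core, with 12 upright bright ribs evenly spaced round the rim, 7 mm wide, standing out to a diameter of 104 mm, so that a fingertip can sit between two ribs and drag the rim round. Too wide to pinch
- collar (a joint): turn of the collar in rad, growing anticlockwise seen from above (loosening); it starts slightly loose, between 0.3 and 1.6. 0 is fully tight, a hard stop, with the red mark at the white line; 6.28 is the first time the red mark comes round to the line again and 12.57 the second. It would turn on to a stop at 22. Stiff: about 0.05 N m (1 N at the rim) turns it, and it stays where it is left. Every turn lowers a hidden bolt under the pan by 2.5 mm
- red_mark (a point): red mark 11 x 15 mm on top of the collar, midway between two ribs (ribs lie 15 degrees to either side of it, then every 30); this point is 40.5 mm from the axis, at 77 mm above the table, and turns with the collar
- index_line (a point): white line 26 mm long and 9 mm wide on the scale's deck, radial, 69 mm from the collar's axis to this point, 55 mm above the table
- pan_top (a point): centre of the top of the round aluminium weighing pan, 68 mm across, on the collar's axis; top 88 mm above the table, 11 mm above the collar's top
- pan (a joint): how far the pan is pressed down, m: 0 up, 0.004 at its stop, spring-loaded (3 N to start, 8 N at the stop). It can sink only as far as the hidden bolt lets it, so it reaches its stop only after the collar has been loosened by more than about 1.6 turns
- weight: 100 g brass calibration weight standing on the scale's low front console, 26 mm across, 38 mm tall; origin at its underside
- pot: small white pot with green cap on the table beside the scale, 56 mm across, 45 mm tall; origin at its underside
- tin_a: blue tin, 68 mm across, 75 mm tall; origin at its underside
- tin_b: second blue tin, 68 mm across, 75 mm tall; origin at its underside
- jar_a: amber jar with black cap, 64 mm across, 100 mm tall; origin at its underside
- jar_b: green jar with white cap, 64 mm across, 100 mm tall; origin at its underside
- tape: orange roll of packing tape lying flat, 100 mm across, 48 mm tall; origin at its underside

How it is judged (in metres and radians):
On the way, in this order (a step that is already met when the one before it is completed fails the run):
1. the collar is loosened until the red mark stands at the white line for the second time, pan up (value of joint collar between 12.166 and 12.966 rad and value of joint pan below 0.001 m), for 0.2 s.
2. a fingertip presses the freed pan down to its stop (value of joint collar between 12.166 and 12.966 rad and value of joint pan above 0.0032 m and contact force between the fingers and pan above 2 N), for 0.1 s.
At the end, for the whole second after the job is handed in: Collar at rest two turns from tight (12.57 rad) within 0.4 rad, the red mark at the white line; pan up again (within 1 mm); weight, pot, tins, jars and tape within 30 mm of where they stood (all of step 1 and distance of each of weight, pot, tin_a, tin_b, jar_a, jar_b, tape from where it was at the start of the episode below 0.03 m and velocity of joint collar below 0.1 rad/s); the robot touches nothing.
It fails at once if the collar is wound on far past the second time (more than two and a half turns from tight) (value of joint collar above 15.7 rad).
It fails at once if a bystander is picked up, knocked over or pushed away (distance of any of weight, pot, tin_a, tin_b, jar_a, jar_b, tape from where it was at the start of the episode above 0.03 m or angle between any of weight, pot, tin_a, tin_b, jar_a, jar_b, tape's own z axis and vertical above 0.5 rad).
It also fails if it takes over 72 s, if anything falls off the work surface, if the arm or the gripper's body presses on something with over 40 N, if the wrist force passes 120 N, or if a joint passes its speed limit or range.

ROBOT

A 6-joint arm with a two-finger parallel gripper is mounted at the origin on the work surface. World frame = base frame: x ahead of the robot, y to its left, z up, the work surface at z = 0. Lengths are in m, angles in degrees, forces in N, time in s.
With the tool pointing down it reaches from about 0.275 to 1 m from the base axis. Payload 8.4 kg.
Tool frame: the origin (TCP) lies on the mounting face of the last link; the fingertips stand 173 mm ahead of it and the grasp point (between the pads) lies 155 mm ahead of it; z points along the fingers, y is the direction in which the jaws open and shut (so a half turn about z gives the same grasp; the last joint's range is limited). The gripper opens to 85 mm and grips with 20 to 120 N. Pads are 22 mm wide; open, the fingers measure 114 mm over their backs; the gripper's body (76 mm by 85 mm) begins 54 mm behind the grasp point. The pads swing forward as they close: fully open they stand 13 mm farther back than shut.
Start: joints at [-75.883, 20.225, 93.587, -0, 66.188, -0.138], TCP at [0.154, -0.606, 0.405] pointing down, gripper open.
Joint ranges: [-150.9, 150.9], [-52.94, 120.26], [3.33, 152.33], [-74.26, 254.26], [0, 154.13], [-172.89, 172.89]. Speed limits (degrees/s): [127.2, 127.2, 159.86, 180, 180, 180].

INTERFACE

Orientations are given as [roll, pitch, yaw] about the fixed x, y, z axes, in that order (R = Rz(yaw) Ry(pitch) Rx(roll)).
In Python, from bench import arm gives the robot as it stands.
- The arm moves only by the tool carry_out, never from a script. Its argument "motion" is a list of rows, each an object of numbers: "dx", "dy", "dz": the shift along the tool's x, y, z in units of 40 mm (1.0 is 40 mm); "ax", "ay", "az": the turn, a rotation vector about the tool's x, y, z in units of 6 degrees (1.0 is 6 degrees). In form: [{"dx": .., "dy": .., "dz": .., "ax": .., "ay": .., "az": ..}, ...]. A call has 1 to 10 rows; each row shifts and turns the pose as measured when the row begins, along the tool's axes as they then stand; what a row does not reach is not made up. A row lasts 1/12 s, in which the tool goes at most 41.7 mm and 7.16 degrees, less where a joint would pass 70% of its speed; a pose out of reach is approached as far as the arm can. A call with a number of a shift or a turn outside -1 to 1 is refused whole. A call with a gripper value outside its range is refused whole. "claw" is the opening, from 0 (shut) to 1 (fully open), set as the call begins (left out, the last holds). The fingers move at their own pace and stop on an object; the grip force is fixed at half the most. Time passes only in rows, so rows that do not move let the fingers close. It gives the time, the measured TCP pose, the force and the opening at its end, in the units of the state.
- arm.read_state(): the state, without advancing time (a new reading comes with each control period).
- arm.grab_frame(name): name is "side" or "top"; returns (picture, depth): 420x560x3 uint8, blue, green, red; 420x560 float32, m along the optical axis (not along the pixel's ray), 0 where there is no reading.
- arm.get_calibration(name): a dict with "intrinsics" (3x3 intrinsics, pixels), "R" (3x3) and "t" (3): a world point X has camera coordinates R X + t. Camera axes: x right, y down, z forward; pixel columns grow to the right and rows downward; lengths in m; the calibration is good to about 2 mm. A picture is of the moment at which its call begins. get_calibration takes no time and is no camera call.
- arm.close_job(): hands the job in, once; it reports no verdict.
The state is a dict: "time": time; "joint_positions": joint angles; "qvel": joint speeds; "effort": joint torques, N m; "ee_pos": TCP position; "orientation": TCP orientation; "contact_force": force on the tool from outside, world axes, zero at the start; "ft_torque": the same for the moment, N m; "finger_gap": finger opening in m.
Only numpy, scipy, OpenCV 4.12 (cv2) and the standard library are available. Lean on these libraries where they do the work, as an engineer would, in place of code of your own. Each camera call takes 0.05 s, during which the arm holds its last target.

## Working session

There is one attempt and no reset: what is moved stays moved. The work goes in short steps, Python scripts to look and compute and a tool call to move; the robot and the scene stay as the last step left them, time stands still between calls to the robot, and variables do not carry over. Pictures are saved under pics/ and viewed, and the job is handed in when it is done.

Besides the shell and the picture viewer there is one more tool, called after "Request:" as name([rows], argument=value, ...), one row to a line, values as JSON. carry_out: Moves the arm, as the interface text tells. Shifts and turns lie within -1 to 1; 1 stands for 40 mm of shift or 6 degrees of turn. Its arguments: {"type":"object","properties":{"motion":{"type":"array","items":{"type":"object","properties":{"dx":{"type":"number"},"dy":{"type":"number"},"dz":{"type":"number"},"ax":{"type":"number"},"ay":{"type":"number"},"az":{"type":"number"}}}},"claw":{"type":"number"}},"required":["motion"]}

```bash
mkdir -p pics; cat > h.py <<'E'
import numpy as np, cv2
from bench import arm
def shot(n,name):
    im,d=arm.grab_frame(n); cv2.imwrite('pics/%s.png'%name,im); np.save('pics/%s_d.npy'%name,d); return im,d
def onplane(n,u,v,z):
    c=arm.get_calibration(n);K=np.array(c['intrinsics']);R=np.array(c['R']);t=np.array(c['t']).ravel()
    o=-R.T@t; r=R.T@np.linalg.inv(K)@np.array([u,v,1.]); return o+r*(z-o[2])/r[2]
def proj(n,X):
    c=arm.get_calibration(n);K=np.array(c['intrinsics']);R=np.array(c['R']);t=np.array(c['t']).ravel()
    p=K@(R@np.array(X,float)+t); return p[:2]/p[2]
E
python3 - <<'E'
from h import *
print(arm.read_state())
for n in('top','side'):
    shot(n,n+'0'); print(n,arm.get_calibration(n))
E
```

```text
{'time': 0.0, 'joint_positions': array([-7.58834309e+01,  2.02644207e+01,  9.36295860e+01, -3.01112020e-03,
        6.61870312e+01, -1.36261068e-01]), 'qvel': array([ 0.0387162 ,  0.06719337, -0.1314956 , -0.07437585, -0.06461989,
        0.06514428]), 'effort': array([-1.69816376e-04, -6.05251122e+01, -3.42072129e+01,  2.49487914e-05,
        9.47311433e-03,  6.07625417e-07]), 'ee_pos': array([ 0.15382423, -0.60553446,  0.40393661]), 'orientation': array([-1.79918956e+02,  2.56032391e-03,  1.42540497e+01]), 'contact_force': array([ 0.36022966,  0.14179575, -0.80769075]), 'ft_torque': array([-0.0093608 ,  0.04758745,  0.00818573]), 'finger_gap': 0.08519910260188651}
top {'intrinsics': array([[414.61671125,   0.        , 275.68704314],
       [  0.        , 414.61671125, 209.23612699],
       [  0.        ,   0.        ,   1.        ]]), 'R': array([[-0.02608289, -0.99961577,  0.00938032],
       [-0.99840999,  0.02558006, -0.05023105],
       [ 0.0499718 , -0.01067557, -0.99869357]]), 't': array([-0.01097124,  0.49674575,  1.12625244])}
side {'intrinsics': array([[389.56538034,   0.        , 285.45212103],
       [  0.        , 389.56538034, 211.54123622],
       [  0.        ,   0.        ,   1.        ]]), 'R': array([[-0.80004632, -0.59972495, -0.01599607],
       [-0.35889471,  0.49979892, -0.78828651],
       [ 0.48074991, -0.62492482, -0.6151004 ]]), 't': array([0.39329579, 0.25776209, 0.81085068])}
```

View pics/top0.png

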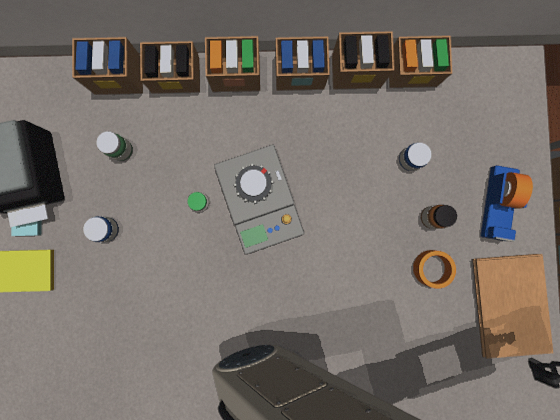

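View pics/side0.png

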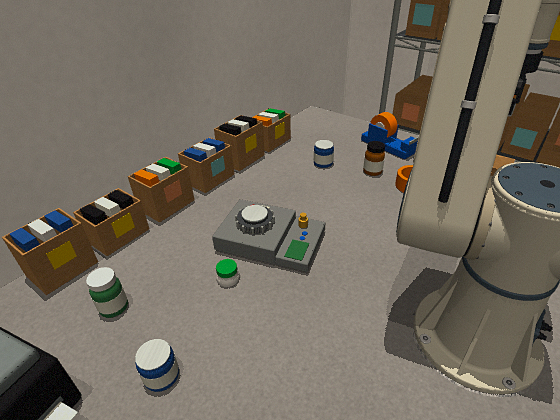

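The top view shows the scale with its pan centre near (253,183), the red mark near (265,171), the index line near (278,176), the brass weight near (287,219) and the pot near (197,202). I'll measure these next.

```bash
cat >> h.py <<'E'
def cen(m):
    n,l,s,c=cv2.connectedComponentsWithStats(m.astype(np.uint8)); i=1+np.argmax(s[1:,4]); return c[i],s[i,4]
def measure(im,verbose=True):
    out={}
    hsv=cv2.cvtColor(im,cv2.COLOR_BGR2HSV); H,S,V=[hsv[...,i].astype(int) for i in range(3)]
    roi=np.zeros(H.shape,bool); roi[140:260,205:310]=1
    out['red']=(roi&((H<8)|(H>172))&(S>120)&(V>70))
    out['white']=(roi&(S<40)&(V>185))
    return out,(H,S,V)
E
python3 - <<'E'
from h import *
im=cv2.imread('pics/top0.png')
o,(H,S,V)=measure(im)
for k,m in o.items():
    n,l,s,c=cv2.connectedComponentsWithStats(m.astype(np.uint8))
    for i in range(1,n):
        if s[i,4]>4: print(k,c[i],s[i])
cv2.imwrite('pics/crop.png',cv2.resize(im[140:260,180:310],None,fx=5,fy=5,interpolation=cv2.INTER_CUBIC)[:600,:800])
E
```

```text
red [263.31818182 170.40909091] [261 168   6   6  22]
white [252.92756539 182.09859155] [240 170  26  25 497]
white [278.19047619 175.28571429] [276 171   5   9  21]
```

View pics/crop.png

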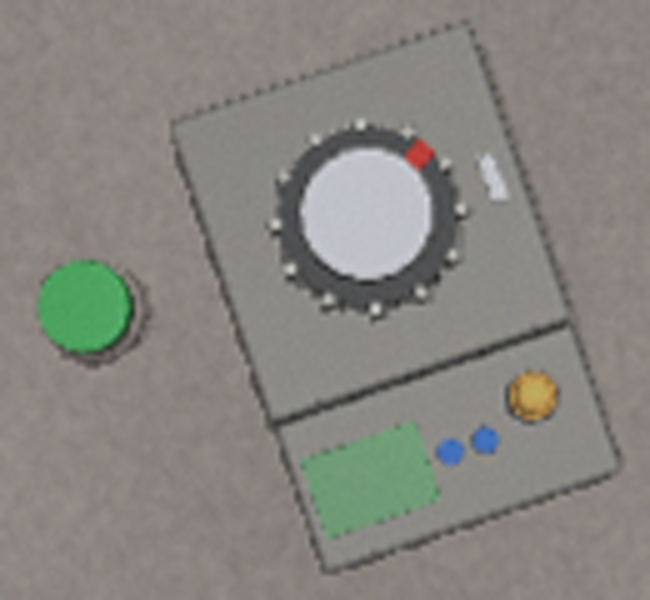

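```bash
python3 - <<'E'
from h import *
a=onplane('top',252.93,182.1,.088); i=onplane('top',278.19,175.29,.055); r=onplane('top',263.32,170.41,.077)
print('axis',a,'idx',i,np.hypot(*(i-a)[:2]),'red',r,np.hypot(*(r-a)[:2]))
ai=np.degrees(np.arctan2(*(i-a)[1::-1])); ar=np.degrees(np.arctan2(*(r-a)[1::-1])); print(ai,ar,np.radians(ar-ai))
w=onplane('top',180+532/5,140+395/5,.073); print('weight',w,w-a)
p=onplane('top',197,201.5,.045);print('pot',p,p-a)
# side-view check
im=cv2.imread('pics/side0.png');hsv=cv2.cvtColor(im,cv2.COLOR_BGR2HSV)
m=np.zeros(im.shape[:2],bool);m[200:225,238:275]=1
m&=(hsv[...,1]<45)&(hsv[...,2]>175)
c,n=cen(m);print('side pan',c,n,onplane('side',*c,.088))
m=np.zeros(im.shape[:2],bool);m[190:280,205:335]=1
m&=((hsv[...,0]<8)|(hsv[...,0]>172))&(hsv[...,1]>110)
if m.any(): c,n=cen(m);print('side red',c,n,onplane('side',*c,.077))
cv2.imwrite('pics/crops.png',cv2.resize(im[190:290,200:335],None,fx=5,fy=5,interpolation=cv2.INTER_CUBIC))
E
```

```text
axis [0.56386393 0.03367961 0.088     ] idx [ 0.584216   -0.03235148  0.055     ] 0.06909640000155165 red [0.5950313  0.00641799 0.077     ] 0.04140773681574656
-72.86968276227911 -41.175697567263306 0.5531643947313629
weight [ 0.46716652 -0.05032457  0.073     ] [-0.09669742 -0.08400418 -0.015     ]
pot [0.52068805 0.18571708 0.045     ] [-0.04317588  0.15203747 -0.043     ]
side pan [254.09206349 212.43174603] 315 [0.56576761 0.03393602 0.088     ]
side red [253. 204.] 3 [ 0.60200488 -0.00284973  0.077     ]
```

View pics/crops.png

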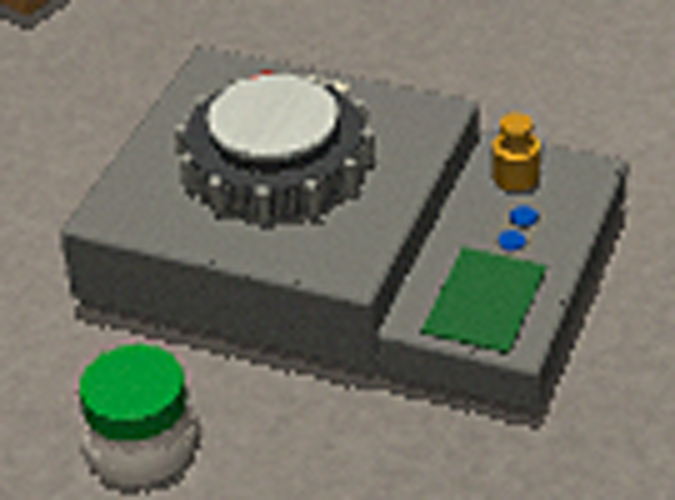

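```bash
cat >> h.py <<'E'
from scipy.spatial.transform import Rotation as Ro
AX=np.array([.5645,.0338])
def pose():
    s=arm.read_state(); return s, np.array(s['ee_pos']), Ro.from_euler('xyz',s['orientation'],degrees=True)
def target(A,psi,z):
    p=np.radians(psi); xt=np.array([np.cos(p),np.sin(p)]); yt=np.array([np.sin(p),-np.cos(p)])
    t=AX-(A[0]*xt+A[1]*yt)/1000; return np.array([*t,z]), Ro.from_euler('xyz',[180,0,psi],degrees=True)
def delta(T,RT):
    s,p,R=pose(); d=R.inv().apply(T-p)/.04; r=(R.inv()*RT).as_rotvec(degrees=True)/6
    print('rows units shift',d.round(3),'turn',r.round(3)); return d,r
def status():
    s,p,R=pose(); psi=s['orientation'][2]; q=R.inv().apply(np.array([*AX,p[2]])-p)*1000
    v=p[:2]-AX
    print('t',round(s['time'],2),'p',p.round(4),'rpy',np.round(s['orientation'],2),'F',np.round(s['contact_force'],1),'j6',round(s['joint_positions'][5],1))
    print('axis in tool mm',q[:2].round(1),'R',round(np.hypot(*v)*1000,1),'phi',round(np.degrees(np.arctan2(v[1],v[0])),1))
E
python3 - <<'E'
from h import *
status(); T,R=target((-45.3,-48.8),6,.33); print(T); delta(T,R)
E
```

```text
t 0.1 p [ 0.1538 -0.6056  0.404 ] rpy [-179.93    0.     14.26] F [ 0.7 -0.1 -0.5] j6 -0.1
axis in tool mm [ 555.5 -518.5] R 759.9 phi -122.7
[ 0.61465283 -0.00999753  0.33      ]
rows units shift [ 14.832 -11.591   1.865] turn [-1.200e-02  1.000e-03  1.376e+00]
```

Request:
carry_out([
  {"dx":0.74,"dy":-0.58,"dz":0.09},
  {"dx":0.74,"dy":-0.58,"dz":0.09},
  {"dx":0.74,"dy":-0.58,"dz":0.09},
  {"dx":0.74,"dy":-0.58,"dz":0.09},
  {"dx":0.74,"dy":-0.58,"dz":0.09},
  {"dx":0.74,"dy":-0.58,"dz":0.09},
  {"dx":0.74,"dy":-0.58,"dz":0.09},
  {"dx":0.74,"dy":-0.58,"dz":0.09},
  {"dx":0.74,"dy":-0.58,"dz":0.09},
  {"dx":0.74,"dy":-0.58,"dz":0.09},
], claw=0)

```text
$.motion[0]: bad value
```

Request:
carry_out([
  {"dx":0.74,"dy":-0.58,"dz":0.09},
  {"dx":0.74,"dy":-0.58,"dz":0.09},
  {"dx":0.74,"dy":-0.58,"dz":0.09},
  {"dx":0.74,"dy":-0.58,"dz":0.09},
  {"dx":0.74,"dy":-0.58,"dz":0.09},
  {"dx":0.74,"dy":-0.58,"dz":0.09},
  {"dx":0.74,"dy":-0.58,"dz":0.09},
  {"dx":0.74,"dy":-0.58,"dz":0.09},
  {"az":0.7},
  {"az":0.6},
])

```text
$.motion[0]: bad value
```

```bash
python3 - <<'E'
from h import *
status(); T,R=target((-45.3,-48.8),6,.33); delta(T,R)
E
```

```text
t 0.1 p [ 0.1538 -0.6056  0.404 ] rpy [-179.93    0.     14.26] F [ 0.7 -0.1 -0.5] j6 -0.1
axis in tool mm [ 555.5 -518.5] R 759.9 phi -122.7
rows units shift [ 14.832 -11.591   1.865] turn [-1.200e-02  1.000e-03  1.376e+00]
```

Request:
carry_out([
  {"dx":0.74,"dy":-0.58,"dz":0.09,"ax":0,"ay":0,"az":0},
  {"dx":0.74,"dy":-0.58,"dz":0.09,"ax":0,"ay":0,"az":0},
  {"dx":0.74,"dy":-0.58,"dz":0.09,"ax":0,"ay":0,"az":0},
  {"dx":0.74,"dy":-0.58,"dz":0.09,"ax":0,"ay":0,"az":0},
  {"dx":0.74,"dy":-0.58,"dz":0.09,"ax":0,"ay":0,"az":0},
  {"dx":0.74,"dy":-0.58,"dz":0.09,"ax":0,"ay":0,"az":0},
  {"dx":0.74,"dy":-0.58,"dz":0.09,"ax":0,"ay":0,"az":0},
  {"dx":0.74,"dy":-0.58,"dz":0.09,"ax":0,"ay":0,"az":0},
  {"dx":0.74,"dy":-0.58,"dz":0.09,"ax":0,"ay":0,"az":0},
  {"dx":0.74,"dy":-0.58,"dz":0.09,"ax":0,"ay":0,"az":0},
], claw=0)

```text
time: 0.93
ee_pos: [0.3874, -0.3004, 0.3638]
orientation: [-180.0, 0.1, 13.6]
contact_force: [1.3, -0.4, -1.0]
finger_gap: -0.0002
```

Request:
carry_out([
  {"dx":0.74,"dy":-0.58,"dz":0.09,"ax":0,"ay":0,"az":0},
  {"dx":0.74,"dy":-0.58,"dz":0.09,"ax":0,"ay":0,"az":0},
  {"dx":0.74,"dy":-0.58,"dz":0.09,"ax":0,"ay":0,"az":0},
  {"dx":0.74,"dy":-0.58,"dz":0.09,"ax":0,"ay":0,"az":0},
  {"dx":0.74,"dy":-0.58,"dz":0.09,"ax":0,"ay":0,"az":0},
  {"dx":0.74,"dy":-0.58,"dz":0.09,"ax":0,"ay":0,"az":0},
  {"dx":0.74,"dy":-0.58,"dz":0.09,"ax":0,"ay":0,"az":0},
  {"dx":0.74,"dy":-0.58,"dz":0.09,"ax":0,"ay":0,"az":0},
  {"dx":0.6,"dy":-0.45,"dz":0.09,"ax":0,"ay":0,"az":0.6},
  {"dx":0,"dy":0,"dz":0,"ax":0,"ay":0,"az":0.5},
])

```text
time: 1.77
ee_pos: [0.6024, -0.0196, 0.327]
orientation: [-179.9, 0.2, 7.2]
contact_force: [0.3, -0.3, 0.5]
finger_gap: -0.0
```

```bash
python3 - <<'E'
from h import *
status(); T,R=target((-45.3,-48.8),6,.33); delta(T,R)
E
```

```text
t 1.77 p [ 0.6024 -0.0196  0.327 ] rpy [-1.7988e+02  1.7000e-01  7.1500e+00] F [ 0.3 -0.3  0.5] j6 80.8
axis in tool mm [-31.  -57.7] R 65.5 phi -54.6
rows units shift [ 0.334 -0.2   -0.076] turn [-0.019  0.028  0.192]
```

Request:
carry_out([
  {"dx":0.53,"dy":0,"dz":0,"ax":0,"ay":0,"az":0.2},
  {"dx":0,"dy":0,"dz":0.6,"ax":0,"ay":0,"az":0},
  {"dx":0,"dy":0,"dz":0.6,"ax":0,"ay":0,"az":0},
  {"dx":0,"dy":0,"dz":0.5,"ax":0,"ay":0,"az":0},
  {"dx":0,"dy":0,"dz":0.3,"ax":0,"ay":0,"az":0},
  {"dx":0,"dy":0,"dz":0.15,"ax":0,"ay":0,"az":0},
  {"dx":0,"dy":0,"dz":0,"ax":0,"ay":0,"az":0},
])

```text
time: 2.35
ee_pos: [0.6255, -0.0124, 0.2358]
orientation: [-179.9, 0.2, 6.0]
contact_force: [0.1, 0.8, 0.4]
finger_gap: -0.0003
```

```bash
python3 - <<'E'
from h import *
status(); T,R=target((-45.3,-48.8),6,.236); delta(T,R)
im,d=shot('top','top1'); im2,_=shot('side','side1')
a=cv2.resize(im[120:260,190:330],(560,560),interpolation=cv2.INTER_CUBIC)[:, :400]
b=cv2.resize(im2[150:290,190:290],(400,560),interpolation=cv2.INTER_CUBIC)
cv2.imwrite('pics/c1.png',np.hstack([a,b]))
E
```

```text
t 2.35 p [ 0.6255 -0.0124  0.2358] rpy [-179.87    0.23    6.01] F [0.1 0.8 0.4] j6 82.6
axis in tool mm [-55.8 -52.3] R 76.5 phi -37.1
rows units shift [-0.264 -0.088 -0.004] turn [-0.022  0.039  0.001]
```

View pics/c1.png

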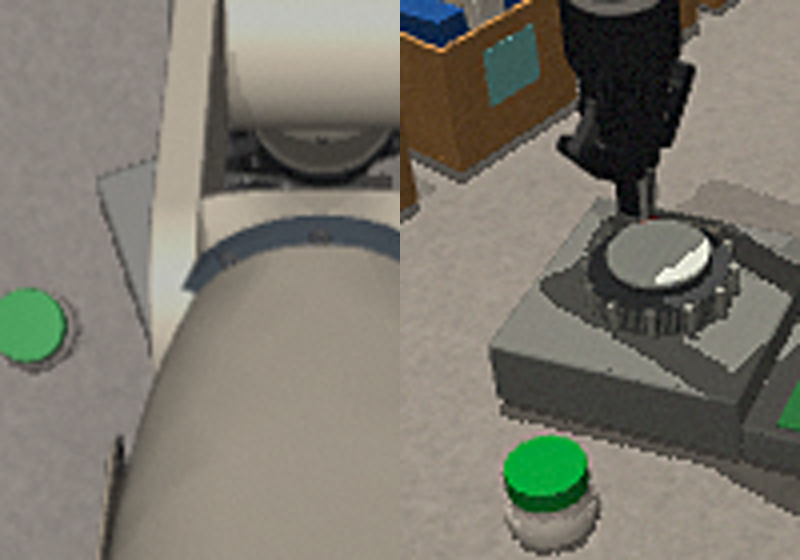

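The side view shows the closed fingertips just behind the collar next to the red mark, near (640,215) in the crop, and the arm blocks the top view. I'll move in to the rim.

Request:
carry_out([
  {"dx":-0.13,"dy":-0.04,"dz":0,"ax":0,"ay":0,"az":0},
  {"dx":-0.13,"dy":-0.05,"dz":0,"ax":0,"ay":0,"az":0},
  {"dx":0,"dy":0,"dz":0,"ax":0,"ay":0,"az":0},
])

```text
time: 2.7
ee_pos: [0.6155, -0.0101, 0.2403]
orientation: [-179.9, -0.1, 6.0]
contact_force: [0.6, -0.2, 0.3]
finger_gap: 0.0006
```

```bash
python3 - <<'E'
from h import *
status()
E
```

```text
t 2.7 p [ 0.6155 -0.0101  0.2403] rpy [-1.7991e+02 -1.3000e-01  5.9700e+00] F [ 0.6 -0.2  0.3] j6 82.8
axis in tool mm [-46.1 -48.9] R 67.3 phi -40.7
```

Request:
carry_out([
  {"dx":-0.03,"dy":-0.03,"dz":0.06,"ax":0,"ay":0,"az":0},
  {"dx":0,"dy":0,"dz":0,"ax":0,"ay":0,"az":0},
])

```text
time: 2.87
ee_pos: [0.614, -0.0089, 0.2395]
orientation: [-179.9, -0.3, 6.0]
contact_force: [0.1, -0.8, 0.6]
finger_gap: 0.0
```

Request:
carry_out([
  {"dx":-0.03,"dy":-0.03,"dz":0,"ax":0,"ay":0,"az":0},
])

```text
time: 2.95
ee_pos: [0.6129, -0.0079, 0.2399]
orientation: [-179.9, -0.3, 6.0]
contact_force: [0.5, -0.8, 0.6]
finger_gap: -0.0002
```

Request:
carry_out([
  {"dx":-0.03,"dy":-0.03,"dz":0,"ax":0,"ay":0,"az":0},
])

```text
time: 3.03
ee_pos: [0.6115, -0.0067, 0.2402]
orientation: [-179.9, -0.4, 6.0]
contact_force: [-0.1, 0.2, 0.2]
finger_gap: 0.0001
```

```bash
python3 - <<'E'
from h import *
status()
E
```

```text
t 3.03 p [ 0.6115 -0.0067  0.2402] rpy [-179.94   -0.35    5.96] F [-0.1  0.2  0.2] j6 83.2
axis in tool mm [-42.5 -45.2] R 62.1 phi -40.8
```

Request:
carry_out([
  {"dx":-0.03,"dy":-0.03,"dz":0.08,"ax":0,"ay":0.04,"az":0},
])

```text
time: 3.12
ee_pos: [0.6105, -0.0055, 0.2375]
orientation: [-180.0, -0.7, 6.0]
contact_force: [0.2, 0.7, -0.1]
finger_gap: 0.0003
```

Request:
carry_out([
  {"dx":-0.03,"dy":-0.03,"dz":0.03,"ax":0,"ay":0.03,"az":0},
])

```text
time: 3.2
ee_pos: [0.6093, -0.0045, 0.2361]
orientation: [-180.0, -0.9, 6.0]
contact_force: [2.7, -3.2, 2.3]
finger_gap: 0.0001
```

Request:
carry_out([
  {"dx":-0.03,"dy":-0.03,"dz":0,"ax":0,"ay":0,"az":0},
])

```text
time: 3.28
ee_pos: [0.6088, -0.0037, 0.2364]
orientation: [180.0, -1.1, 6.0]
contact_force: [6.3, -6.2, 0.1]
finger_gap: 0.0002
```

```bash
python3 - <<'E'
from h import *
status()
im2,_=shot('side','side2')
cv2.imwrite('pics/c2.png',cv2.resize(im2[180:250,220:300],None,fx=8,fy=8,interpolation=cv2.INTER_CUBIC))
E
```

```text
t 3.28 p [ 0.6088 -0.0037  0.2364] rpy [179.96  -1.1    5.99] F [ 6.3 -6.2  0.1] j6 83.4
axis in tool mm [-40.1 -41.9] R 58.0 phi -40.2
```

View pics/c2.png

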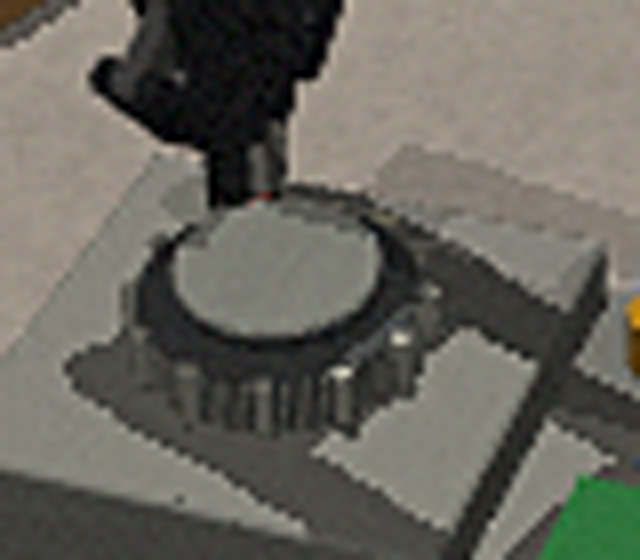

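```bash
python3 - <<'E'
from h import *
T,R=target((-44.5,-43.8),6,.236); delta(T,R)
E
```

```text
rows units shift [0.107 0.048 0.016] turn [ 0.008 -0.188 -0.001]
```

Request:
carry_out([
  {"dx":0.1,"dy":0.05,"dz":0.02,"ax":0,"ay":-0.18,"az":0},
  {"dx":0.108,"dy":-0.122,"dz":0,"ax":0,"ay":0,"az":-1},
  {"dx":0.108,"dy":-0.122,"dz":0,"ax":0,"ay":0,"az":-1},
  {"dx":0.108,"dy":-0.122,"dz":0,"ax":0,"ay":0,"az":-1},
  {"dx":0.108,"dy":-0.122,"dz":0,"ax":0,"ay":0,"az":-1},
])

```text
time: 3.75
ee_pos: [0.6257, 0.0172, 0.2355]
orientation: [180.0, 0.2, 30.7]
contact_force: [0.6, -1.1, 1.1]
finger_gap: 0.0002
```

```bash
python3 - <<'E'
from h import *
status()
im2,_=shot('side','side3')
cv2.imwrite('pics/c3.png',cv2.resize(im2[180:250,220:300],None,fx=8,fy=8,interpolation=cv2.INTER_CUBIC))
E
```

```text
t 3.75 p [0.6257 0.0172 0.2355] rpy [179.99   0.21  30.69] F [ 0.6 -1.1  1.1] j6 60.9
axis in tool mm [-44.2 -45.5] R 63.4 phi -15.2
```

View pics/c3.png

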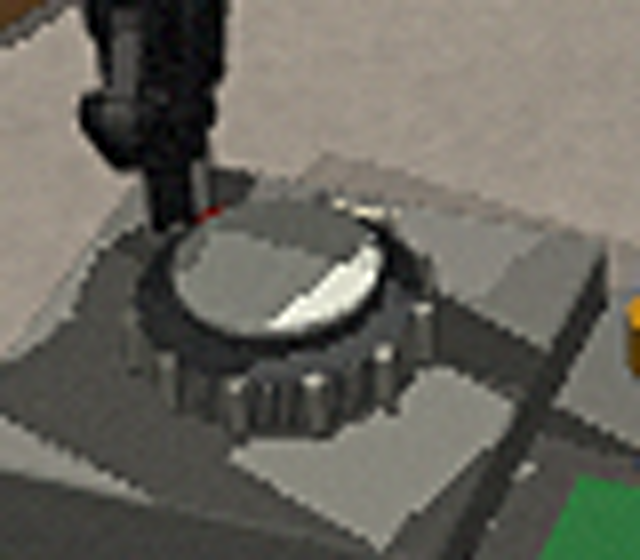

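Request:
carry_out([
  {"dx":0.085,"dy":-0.145,"dz":0,"ax":0,"ay":0,"az":-1},
  {"dx":0.104,"dy":-0.126,"dz":0,"ax":0,"ay":0,"az":-1},
  {"dx":0.104,"dy":-0.126,"dz":0,"ax":0,"ay":0,"az":-1},
  {"dx":0.104,"dy":-0.126,"dz":0,"ax":0,"ay":0,"az":-1},
  {"dx":0.104,"dy":-0.126,"dz":0,"ax":0,"ay":0,"az":-1},
  {"dx":0.104,"dy":-0.126,"dz":0,"ax":0,"ay":0,"az":-1},
  {"dx":0.104,"dy":-0.126,"dz":0,"ax":0,"ay":0,"az":-1},
  {"dx":0.104,"dy":-0.126,"dz":0,"ax":0,"ay":0,"az":-1},
])

```text
time: 4.47
ee_pos: [0.6173, 0.0686, 0.2353]
orientation: [-180.0, 0.1, 80.0]
contact_force: [2.0, -0.5, 0.6]
finger_gap: -0.0003
```

```bash
python3 - <<'E'
from h import *
status()
im2,_=shot('side','side4')
cv2.imwrite('pics/c4.png',cv2.resize(im2[180:250,220:300],None,fx=8,fy=8,interpolation=cv2.INTER_CUBIC))
E
```

```text
t 4.47 p [0.6173 0.0686 0.2353] rpy [-1.7998e+02  1.3000e-01  7.9970e+01] F [ 2.  -0.5  0.6] j6 16.4
axis in tool mm [-43.5 -45.9] R 63.2 phi 33.4
```

View pics/c4.png

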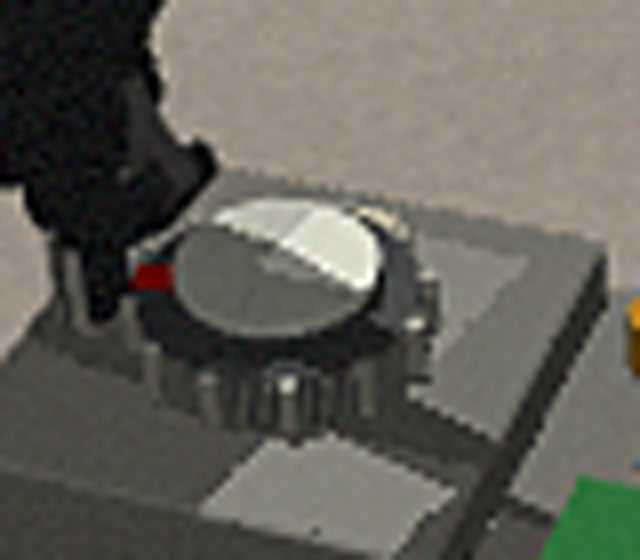

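The red mark is now near (150,275) in the crop and moving round with the finger, so the drive works. I'll keep going.

Request:
carry_out([
  {"dx":0.085,"dy":-0.145,"dz":-0.01,"ax":0,"ay":0,"az":-1},
  {"dx":0.104,"dy":-0.126,"dz":0,"ax":0,"ay":0,"az":-1},
  {"dx":0.104,"dy":-0.126,"dz":0,"ax":0,"ay":0,"az":-1},
  {"dx":0.104,"dy":-0.126,"dz":0,"ax":0,"ay":0,"az":-1},
  {"dx":0.104,"dy":-0.126,"dz":0,"ax":0,"ay":0,"az":-1},
  {"dx":0.104,"dy":-0.126,"dz":0,"ax":0,"ay":0,"az":-1},
  {"dx":0.104,"dy":-0.126,"dz":0,"ax":0,"ay":0,"az":-1},
  {"dx":0.104,"dy":-0.126,"dz":0,"ax":0,"ay":0,"az":-1},
  {"dx":0.104,"dy":-0.126,"dz":0,"ax":0,"ay":0,"az":-1},
  {"dx":0.104,"dy":-0.126,"dz":0,"ax":0,"ay":0,"az":-1},
])

```text
time: 5.35
ee_pos: [0.5601, 0.0947, 0.2354]
orientation: [179.8, -0.1, 140.2]
contact_force: [0.4, 2.4, 1.1]
finger_gap: -0.0
```

```bash
cat >> h.py <<'E'
def redang(im,n='side'):
    hsv=cv2.cvtColor(im,cv2.COLOR_BGR2HSV)
    m=np.zeros(im.shape[:2],bool)
    u,v=proj(n,[*AX,.077]); v=int(v);u=int(u); m[v-25:v+25,u-25:u+25]=1
    m&=((hsv[...,0]<8)|(hsv[...,0]>172))&(hsv[...,1]>110)&(hsv[...,2]>50)
    if m.sum()<3: print('no red');return
    c,k=cen(m); q=onplane(n,*c,.077)[:2]-AX
    a=np.degrees(np.arctan2(q[1],q[0])); print('red px',c.round(1),k,'r mm',round(np.hypot(*q)*1000,1),'ang',round(a,1),'from line',round(a+73,1))
E
python3 - <<'E'
from h import *
redang(cv2.imread('pics/side4.png'))
status()
im2,_=shot('side','side5'); redang(im2)
E
```

```text
red px [238.8 214.1] 16 r mm 43.3 ang 25.4 from line 98.4
t 5.35 p [0.5601 0.0947 0.2354] rpy [ 1.7984e+02 -6.0000e-02  1.4018e+02] F [0.4 2.4 1.1] j6 -40.9
axis in tool mm [-42.4 -43.9] R 61.1 phi 94.2
red px [246. 223.] 5 r mm 35.2 ang 91.0 from line 164.0
```

Request:
carry_out([
  {"dx":0.108,"dy":-0.12,"dz":0,"ax":0,"ay":0,"az":-1},
  {"dx":0.106,"dy":-0.122,"dz":0,"ax":0,"ay":0,"az":-1},
  {"dx":0.106,"dy":-0.122,"dz":0,"ax":0,"ay":0,"az":-1},
  {"dx":0.106,"dy":-0.122,"dz":0,"ax":0,"ay":0,"az":-1},
  {"dx":0.106,"dy":-0.122,"dz":0,"ax":0,"ay":0,"az":-1},
  {"dx":0.106,"dy":-0.122,"dz":0,"ax":0,"ay":0,"az":-1},
  {"dx":0.106,"dy":-0.122,"dz":0,"ax":0,"ay":0,"az":-1},
  {"dx":0.106,"dy":-0.122,"dz":0,"ax":0,"ay":0,"az":-1},
  {"dx":0.106,"dy":-0.122,"dz":0,"ax":0,"ay":0,"az":-1},
  {"dx":0.106,"dy":-0.122,"dz":0,"ax":0,"ay":0,"az":-1},
])

```text
time: 6.23
ee_pos: [0.5088, 0.0568, 0.2345]
orientation: [179.7, -0.3, -160.6]
contact_force: [0.3, 1.9, 0.1]
finger_gap: 0.0006
```

```bash
python3 - <<'E'
from h import *
status()
im2,_=shot('side','side6'); redang(im2)
im2,_=shot('top','top6'); redang(im2,'top')
E
```

```text
t 6.23 p [0.5088 0.0568 0.2345] rpy [ 179.7    -0.28 -160.59] F [0.3 1.9 0.1] j6 -103.5
axis in tool mm [-44.9 -40.3] R 60.3 phi 157.5
no red
no red
```

Request:
carry_out([
  {"dx":0.1,"dy":-0.122,"dz":-0.03,"ax":0,"ay":0,"az":-1},
  {"dx":0.1,"dy":-0.122,"dz":0,"ax":0,"ay":0,"az":-1},
  {"dx":0.1,"dy":-0.122,"dz":0,"ax":0,"ay":0,"az":-1},
  {"dx":0.1,"dy":-0.122,"dz":0,"ax":0,"ay":0,"az":-1},
  {"dx":0.1,"dy":-0.122,"dz":0,"ax":0,"ay":0,"az":-1},
  {"dx":0.1,"dy":-0.122,"dz":0,"ax":0,"ay":0,"az":-1},
  {"dx":0.1,"dy":-0.122,"dz":0,"ax":0,"ay":0,"az":-1},
  {"dx":0.1,"dy":-0.122,"dz":0,"ax":0,"ay":0,"az":-1},
])

```text
time: 7.0
ee_pos: [0.5094, 0.0072, 0.2345]
orientation: [179.2, -0.1, -114.7]
contact_force: [-0.5, 0.3, 0.4]
finger_gap: -0.0003
```

```bash
python3 - <<'E'
from h import *
status()
im2,_=shot('side','side7'); redang(im2)
a=cv2.resize(im2[180:260,220:320],None,fx=6,fy=6,interpolation=cv2.INTER_CUBIC)
cv2.imwrite('pics/c7.png',a)
E
```

```text
t 7.0 p [0.5094 0.0072 0.2345] rpy [ 1.7920e+02 -9.0000e-02 -1.1474e+02] F [-0.5  0.3  0.4] j6 -155.0
axis in tool mm [-47.2 -38.9] R 61.1 phi -154.2
red px [269.1 218.2] 21 r mm 39.1 ang -158.3 from line -85.3
```

View pics/c7.png

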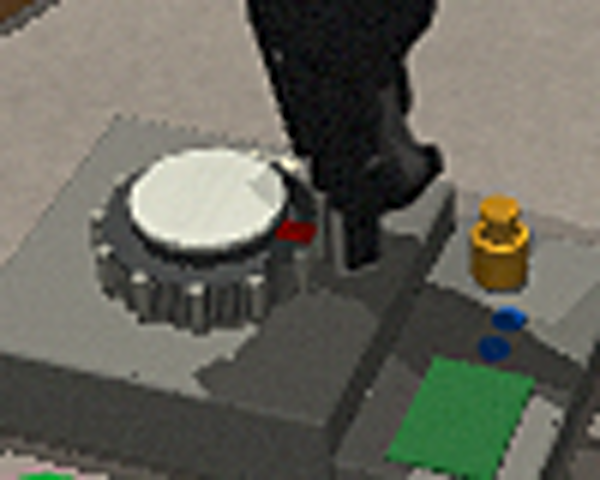

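Request:
carry_out([
  {"dx":0.2,"dy":0.16,"dz":0,"ax":0,"ay":0,"az":0},
  {"dx":0.2,"dy":0.16,"dz":-0.5,"ax":0,"ay":0,"az":0},
  {"dx":0,"dy":0,"dz":-0.5,"ax":0,"ay":0,"az":1},
  {"dx":0,"dy":0,"dz":0,"ax":0,"ay":0,"az":1},
  {"dx":0,"dy":0,"dz":0,"ax":0,"ay":0,"az":1},
  {"dx":0,"dy":0,"dz":0,"ax":0,"ay":0,"az":1},
  {"dx":0,"dy":0,"dz":0,"ax":0,"ay":0,"az":1},
  {"dx":0,"dy":0,"dz":0,"ax":0,"ay":0,"az":1},
  {"dx":0,"dy":0,"dz":0,"ax":0,"ay":0,"az":1},
  {"dx":0,"dy":0,"dz":0,"ax":0,"ay":0,"az":1},
])

```text
time: 7.88
ee_pos: [0.4857, -0.0034, 0.2751]
orientation: [179.6, -1.1, -169.2]
contact_force: [0.8, -0.2, -0.2]
finger_gap: 0.0
```

Request:
carry_out([
  {"dx":0,"dy":0,"dz":0,"ax":0,"ay":0,"az":1},
  {"dx":0,"dy":0,"dz":0,"ax":0,"ay":0,"az":1},
  {"dx":0,"dy":0,"dz":0,"ax":0,"ay":0,"az":1},
  {"dx":0,"dy":0,"dz":0,"ax":0,"ay":0,"az":1},
  {"dx":0,"dy":0,"dz":0,"ax":0,"ay":0,"az":1},
  {"dx":0,"dy":0,"dz":0,"ax":0,"ay":0,"az":1},
  {"dx":0,"dy":0,"dz":0,"ax":0,"ay":0,"az":1},
  {"dx":0,"dy":0,"dz":0,"ax":0,"ay":0,"az":1},
  {"dx":0,"dy":0,"dz":0,"ax":0,"ay":0,"az":1},
  {"dx":0,"dy":0,"dz":0,"ax":0,"ay":0,"az":1},
])

```text
time: 8.72
ee_pos: [0.4786, -0.0026, 0.2737]
orientation: [-178.7, -1.0, 122.7]
contact_force: [0.1, 0.0, 0.3]
finger_gap: -0.0002
```

Request:
carry_out([
  {"dx":0,"dy":0,"dz":0,"ax":0,"ay":0,"az":1},
  {"dx":0,"dy":0,"dz":0,"ax":0,"ay":0,"az":1},
  {"dx":0,"dy":0,"dz":0,"ax":0,"ay":0,"az":1},
  {"dx":0,"dy":0,"dz":0,"ax":0,"ay":0,"az":1},
  {"dx":0,"dy":0,"dz":0,"ax":0,"ay":0,"az":1},
  {"dx":0,"dy":0,"dz":0,"ax":0,"ay":0,"az":1},
  {"dx":0,"dy":0,"dz":0,"ax":0,"ay":0,"az":1},
  {"dx":0,"dy":0,"dz":0,"ax":0,"ay":0,"az":1},
  {"dx":0,"dy":0,"dz":0,"ax":0,"ay":0,"az":1},
  {"dx":0,"dy":0,"dz":0,"ax":0,"ay":0,"az":1},
])

```text
time: 9.55
ee_pos: [0.4715, -0.0019, 0.2722]
orientation: [-178.2, 1.1, 54.6]
contact_force: [-0.5, -0.5, -0.4]
finger_gap: -0.0002
```

Request:
carry_out([
  {"dx":0,"dy":0,"dz":0,"ax":0,"ay":0,"az":1},
  {"dx":0,"dy":0,"dz":0,"ax":0,"ay":0,"az":1},
  {"dx":0,"dy":0,"dz":0,"ax":0,"ay":0,"az":1},
  {"dx":0,"dy":0,"dz":0,"ax":0,"ay":0,"az":1},
  {"dx":0,"dy":0,"dz":0,"ax":0,"ay":0,"az":1},
  {"dx":0,"dy":0,"dz":0,"ax":0,"ay":0,"az":1},
  {"dx":0,"dy":0,"dz":0,"ax":0,"ay":0,"az":1},
  {"dx":0,"dy":0,"dz":0,"ax":0,"ay":0,"az":1},
  {"dx":0,"dy":0,"dz":0,"ax":0,"ay":0,"az":1},
  {"dx":0,"dy":0,"dz":0,"ax":0,"ay":0,"az":1},
])

```text
time: 10.38
ee_pos: [0.4644, -0.0012, 0.2708]
orientation: [179.6, 2.5, -13.5]
contact_force: [1.0, 0.1, -0.6]
finger_gap: -0.0
```

```bash
python3 - <<'E'
from h import *
status()
im2,_=shot('side','side8'); redang(im2)
for psi in(-20,-25): 
  T,R=target((45.3,-42.8),psi,.236); print(T,np.degrees(np.arctan2(*(T[:2]-AX)[::-1]))); delta(T,R)
E
```

```text
t 10.38 p [ 0.4644 -0.0012  0.2708] rpy [179.55   2.5  -13.54] F [ 1.   0.1 -0.6] j6 103.0
axis in tool mm [ 89.1 -57.4] R 106.1 phi -160.8
red px [269.2 218. ] 20 r mm 39.0 ang -156.8 from line -83.8
[0.50729346 0.00907467 0.236     ] -156.625437227205
rows units shift [ 1.019 -0.516  0.821] turn [0.1   0.413 0.999]
[0.5053562  0.01415463 0.236     ] -161.62543722720494
rows units shift [ 0.942 -0.627  0.824] turn [0.118 0.409 1.833]
```

Request:
carry_out([
  {"dx":0.35,"dy":-0.2,"dz":0,"ax":0.06,"ay":0.2,"az":0.9},
  {"dx":0.35,"dy":-0.2,"dz":0,"ax":0.06,"ay":0.2,"az":0.9},
  {"dx":0,"dy":0,"dz":0.3,"ax":0,"ay":0,"az":0},
  {"dx":0,"dy":0,"dz":0.2,"ax":0,"ay":0,"az":0},
  {"dx":0,"dy":0,"dz":0,"ax":0,"ay":0,"az":0},
])

```text
time: 10.85
ee_pos: [0.4944, 0.0065, 0.249]
orientation: [-180.0, 0.0, -26.4]
contact_force: [-0.2, 0.7, 0.1]
finger_gap: -0.0003
```

```bash
python3 - <<'E'
from h import *
status()
T,R=target((45.3,-42.8),-26,.236); print(T,np.degrees(np.arctan2(*(T[:2]-AX)[::-1]))); delta(T,R)
E
```

```text
t 10.85 p [0.4944 0.0065 0.249 ] rpy [-1.7999e+02  2.0000e-02 -2.6420e+01] F [-0.2  0.7  0.1] j6 117.0
axis in tool mm [ 50.7 -55.6] R 75.3 phi -158.8
[0.50502234 0.01518983 0.236     ] -162.62543722720497
rows units shift [ 0.143 -0.312  0.325] turn [-0.001  0.004 -0.07 ]
```

Request:
carry_out([
  {"dx":0,"dy":0,"dz":0.32,"ax":0,"ay":0,"az":0},
  {"dx":0.07,"dy":-0.15,"dz":0,"ax":0,"ay":0,"az":0},
  {"dx":0.07,"dy":-0.15,"dz":0,"ax":0,"ay":0,"az":0},
  {"dx":0,"dy":0,"dz":0,"ax":0,"ay":0,"az":0},
])

```text
time: 11.18
ee_pos: [0.5039, 0.0153, 0.2361]
orientation: [179.9, 0.2, -26.6]
contact_force: [-0.3, 0.4, -0.2]
finger_gap: 0.0
```

```bash
python3 - <<'E'
from h import *
status()
T,R=target((45.3,-42.8),-26,.236); delta(T,R)
E
```

```text
t 11.18 p [0.5039 0.0153 0.2361] rpy [179.91   0.21 -26.63] F [-0.3  0.4 -0.2] j6 118.2
axis in tool mm [ 45.9 -43.7] R 63.4 phi -163.0
rows units shift [ 0.026 -0.011  0.001] turn [ 0.015  0.036 -0.105]
```

Request:
carry_out([
  {"dx":0.14,"dy":0.1,"dz":0,"ax":0,"ay":0,"az":-1},
  {"dx":0.122,"dy":0.109,"dz":0,"ax":0,"ay":0,"az":-1},
  {"dx":0.122,"dy":0.109,"dz":0,"ax":0,"ay":0,"az":-1},
  {"dx":0.122,"dy":0.109,"dz":0,"ax":0,"ay":0,"az":-1},
  {"dx":0.122,"dy":0.109,"dz":0,"ax":0,"ay":0,"az":-1},
  {"dx":0.122,"dy":0.109,"dz":0,"ax":0,"ay":0,"az":-1},
  {"dx":0.122,"dy":0.109,"dz":0,"ax":0,"ay":0,"az":-1},
  {"dx":0.122,"dy":0.109,"dz":0,"ax":0,"ay":0,"az":-1},
  {"dx":0.122,"dy":0.109,"dz":0,"ax":0,"ay":0,"az":-1},
  {"dx":0.122,"dy":0.109,"dz":0,"ax":0,"ay":0,"az":-1},
])

```text
time: 12.02
ee_pos: [0.5505, -0.0254, 0.2395]
orientation: [-179.5, 0.8, 36.1]
contact_force: [-1.5, -3.9, -2.1]
finger_gap: 0.0
```

```bash
python3 - <<'E'
from h import *
status()
im2,_=shot('side','side9'); redang(im2)
a=cv2.resize(im2[180:260,220:320],None,fx=6,fy=6,interpolation=cv2.INTER_CUBIC)
cv2.imwrite('pics/c9.png',a)
E
```

```text
t 12.02 p [ 0.5505 -0.0254  0.2395] rpy [-179.55    0.76   36.14] F [-1.5 -3.9 -2.1] j6 51.2
axis in tool mm [ 46.2 -39.5] R 60.9 phi -103.3
red px [269.1 210.6] 15 r mm 42.5 ang -112.3 from line -39.3
```

View pics/c9.png

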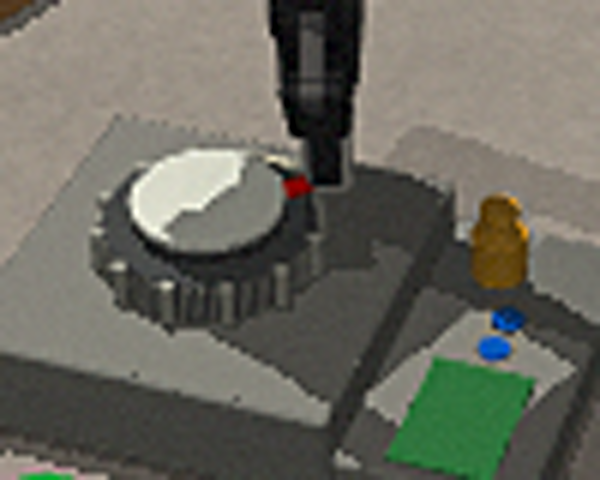

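Request:
carry_out([
  {"dx":0.108,"dy":0.118,"dz":0.04,"ax":0,"ay":0,"az":-1},
  {"dx":0.112,"dy":0.115,"dz":0.04,"ax":0,"ay":0,"az":-1},
  {"dx":0.112,"dy":0.115,"dz":0,"ax":0,"ay":0,"az":-1},
  {"dx":0.112,"dy":0.115,"dz":0,"ax":0,"ay":0,"az":-1},
  {"dx":0.112,"dy":0.115,"dz":0,"ax":0,"ay":0,"az":-1},
  {"dx":0.112,"dy":0.115,"dz":0,"ax":0,"ay":0,"az":-1},
  {"dx":0.112,"dy":0.115,"dz":0,"ax":0,"ay":0,"az":-1},
  {"dx":0.112,"dy":0.115,"dz":0,"ax":0,"ay":0,"az":-1},
  {"dx":0.112,"dy":0.115,"dz":0,"ax":0,"ay":0,"az":-1},
  {"dx":0.112,"dy":0.115,"dz":0,"ax":0,"ay":0,"az":-1},
])

```text
time: 12.9
ee_pos: [0.6113, -0.0074, 0.2403]
orientation: [-179.2, 0.2, 97.7]
contact_force: [-0.2, -1.3, -1.8]
finger_gap: 0.0
```

```bash
cat >> h.py <<'E'
def lev():
    s,p,R=pose(); delta(np.array([p[0],p[1],.236]),Ro.from_euler('xyz',[180,0,s['orientation'][2]],degrees=True))
E
python3 - <<'E'
from h import *
status(); lev()
im2,_=shot('side','side10'); redang(im2)
E
```

```text
t 12.9 p [ 0.6113 -0.0074  0.2403] rpy [-179.22    0.23   97.65] F [-0.2 -1.3 -1.8] j6 -8.1
axis in tool mm [ 47.1 -40.9] R 62.4 phi -41.4
rows units shift [0.    0.001 0.107] turn [-0.13   0.039 -0.   ]
no red
```

Request:
carry_out([
  {"dx":0.132,"dy":0.1,"dz":0.06,"ax":-0.07,"ay":0.02,"az":-1},
  {"dx":0.114,"dy":0.115,"dz":0.05,"ax":-0.06,"ay":0.02,"az":-1},
  {"dx":0.114,"dy":0.115,"dz":0.01,"ax":0,"ay":0,"az":-1},
  {"dx":0.114,"dy":0.115,"dz":0.01,"ax":0,"ay":0,"az":-1},
  {"dx":0.114,"dy":0.115,"dz":0.01,"ax":0,"ay":0,"az":-1},
  {"dx":0.114,"dy":0.115,"dz":0,"ax":0,"ay":0,"az":-1},
  {"dx":0.114,"dy":0.115,"dz":0,"ax":0,"ay":0,"az":-1},
  {"dx":0.114,"dy":0.115,"dz":0,"ax":0,"ay":0,"az":-1},
  {"dx":0.114,"dy":0.115,"dz":0,"ax":0,"ay":0,"az":-1},
  {"dx":0.114,"dy":0.115,"dz":0,"ax":0,"ay":0,"az":-1},
])

```text
time: 13.78
ee_pos: [0.6236, 0.057, 0.2404]
orientation: [179.7, 0.4, 157.9]
contact_force: [1.2, -0.6, 0.5]
finger_gap: -0.0001
```

```bash
python3 - <<'E'
from h import *
status(); lev()
im2,_=shot('side','side11'); redang(im2)
E
```

```text
t 13.78 p [0.6236 0.057  0.2404] rpy [179.75   0.42 157.86] F [ 1.2 -0.6  0.5] j6 -62.8
axis in tool mm [ 46.  -43.7] R 63.5 phi 21.4
rows units shift [ 0.001 -0.     0.109] turn [0.042 0.069 0.   ]
red px [239.6 211.1] 11 r mm 46.6 ang 9.7 from line 82.7
```

Request:
carry_out([
  {"dx":0.145,"dy":0.09,"dz":0.08,"ax":0.02,"ay":0.04,"az":-1},
  {"dx":0.12,"dy":0.112,"dz":0.06,"ax":0.02,"ay":0.03,"az":-1},
  {"dx":0.12,"dy":0.112,"dz":0.02,"ax":0,"ay":0,"az":-1},
  {"dx":0.118,"dy":0.112,"dz":0.01,"ax":0,"ay":0,"az":-1},
  {"dx":0.118,"dy":0.112,"dz":0,"ax":0,"ay":0,"az":-1},
  {"dx":0.118,"dy":0.112,"dz":0,"ax":0,"ay":0,"az":-1},
  {"dx":0.118,"dy":0.112,"dz":0,"ax":0,"ay":0,"az":-1},
  {"dx":0.118,"dy":0.112,"dz":0,"ax":0,"ay":0,"az":-1},
  {"dx":0.118,"dy":0.112,"dz":0,"ax":0,"ay":0,"az":-1},
])

```text
time: 14.58
ee_pos: [0.5813, 0.097, 0.239]
orientation: [-179.7, 0.7, -148.8]
contact_force: [1.2, -0.0, 0.2]
finger_gap: 0.0002
```

```bash
python3 - <<'E'
from h import *
status(); lev()
im2,_=shot('side','side12'); redang(im2)
a=cv2.resize(im2[180:260,220:320],None,fx=6,fy=6,interpolation=cv2.INTER_CUBIC)
cv2.imwrite('pics/c12.png',a)
E
```

```text
t 14.58 p [0.5813 0.097  0.239 ] rpy [-179.71    0.73 -148.82] F [ 1.2 -0.   0.2] j6 -111.9
axis in tool mm [ 47.  -45.4] R 65.3 phi 75.1
rows units shift [0.001 0.    0.075] turn [-0.049  0.122 -0.   ]
red px [239.2 218.3] 19 r mm 40.8 ang 49.5 from line 122.5
```

View pics/c12.png

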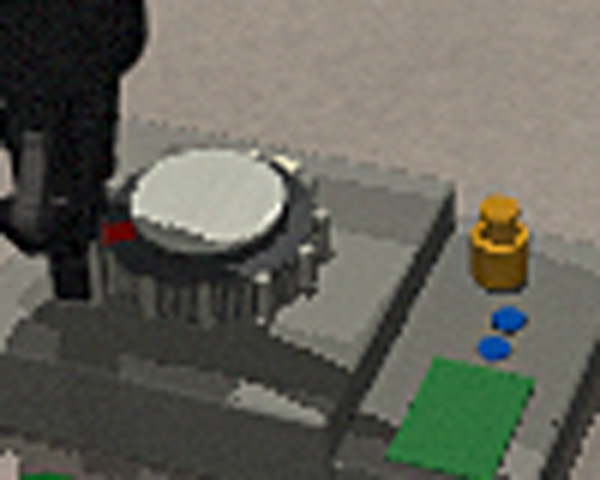

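The side view shows the red mark near (119,233) in the crop, at about 50° in world angle. The finger is at 75°, so it drifted outward and slipped over one rib into the next gap. I'll move it back in and continue.

Request:
carry_out([
  {"dx":0.04,"dy":-0.04,"dz":0.05,"ax":-0.05,"ay":0.12,"az":0},
  {"dx":0.03,"dy":-0.03,"dz":0.03,"ax":0,"ay":0,"az":0},
  {"dx":0.122,"dy":0.108,"dz":0,"ax":0,"ay":0,"az":-1},
  {"dx":0.122,"dy":0.108,"dz":0,"ax":0,"ay":0,"az":-1},
  {"dx":0.122,"dy":0.108,"dz":0,"ax":0,"ay":0,"az":-1},
])

```text
time: 15.05
ee_pos: [0.5615, 0.0947, 0.237]
orientation: [180.0, 0.1, -131.7]
contact_force: [2.2, 3.7, -0.7]
finger_gap: -0.0004
```

```bash
python3 - <<'E'
from h import *
status(); lev()
im2,_=shot('side','side13'); redang(im2)
E
```

```text
t 15.05 p [0.5615 0.0947 0.237 ] rpy [ 1.7998e+02  1.4000e-01 -1.3170e+02] F [ 2.2  3.7 -0.7] j6 -129.0
axis in tool mm [ 43.5 -42.8] R 61.0 phi 92.8
rows units shift [ 0.    -0.     0.024] turn [0.003 0.023 0.   ]
no red
```

Request:
carry_out([
  {"dx":0.115,"dy":0.113,"dz":0.01,"ax":0,"ay":0,"az":-1},
  {"dx":0.115,"dy":0.113,"dz":0,"ax":0,"ay":0,"az":-1},
  {"dx":0.115,"dy":0.113,"dz":0,"ax":0,"ay":0,"az":-1},
  {"dx":0.115,"dy":0.113,"dz":0,"ax":0,"ay":0,"az":-1},
  {"dx":0.115,"dy":0.113,"dz":0,"ax":0,"ay":0,"az":-1},
])

```text
time: 15.52
ee_pos: [0.5316, 0.085, 0.2367]
orientation: [-179.9, 0.2, -102.2]
contact_force: [-0.3, 1.0, -0.4]
finger_gap: -0.0001
```

```bash
python3 - <<'E'
from h import *
status(); lev()
im2,_=shot('side','side14'); redang(im2)
a=cv2.resize(im2[180:260,220:320],None,fx=6,fy=6,interpolation=cv2.INTER_CUBIC)
cv2.imwrite('pics/c14.png',a)
E
```

```text
t 15.52 p [0.5316 0.085  0.2367] rpy [-1.7988e+02  1.7000e-01 -1.0218e+02] F [-0.3  1.  -0.4] j6 -159.1
axis in tool mm [ 43.1 -43. ] R 60.9 phi 122.7
rows units shift [0.    0.    0.017] turn [-0.02   0.029 -0.   ]
red px [242.  223.5] 13 r mm 43.2 ang 81.7 from line 154.7
```

View pics/c14.png

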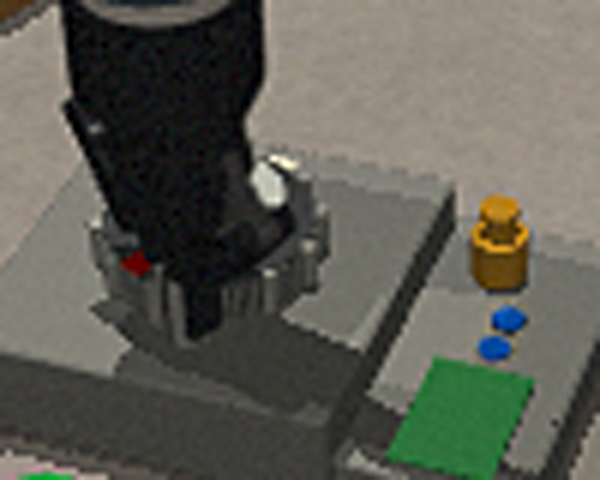

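Request:
carry_out([
  {"dx":-0.2,"dy":0.2,"dz":0,"ax":0,"ay":0,"az":0},
  {"dx":-0.2,"dy":0.2,"dz":-0.5,"ax":0,"ay":0,"az":0},
  {"dx":0,"dy":0,"dz":-0.6,"ax":0,"ay":0,"az":1},
  {"dx":0,"dy":0,"dz":0,"ax":0,"ay":0,"az":1},
  {"dx":0,"dy":0,"dz":0,"ax":0,"ay":0,"az":1},
  {"dx":0,"dy":0,"dz":0,"ax":0,"ay":0,"az":1},
  {"dx":0,"dy":0,"dz":0,"ax":0,"ay":0,"az":1},
  {"dx":0,"dy":0,"dz":0,"ax":0,"ay":0,"az":1},
  {"dx":0,"dy":0,"dz":0,"ax":0,"ay":0,"az":1},
  {"dx":0,"dy":0,"dz":0,"ax":0,"ay":0,"az":1},
])

```text
time: 16.4
ee_pos: [0.5177, 0.1075, 0.2824]
orientation: [179.9, -0.1, -156.4]
contact_force: [0.7, 0.0, -0.8]
finger_gap: -0.0001
```

Request:
carry_out([
  {"dx":0,"dy":0,"dz":0,"ax":0,"ay":0,"az":1},
  {"dx":0,"dy":0,"dz":0,"ax":0,"ay":0,"az":1},
  {"dx":0,"dy":0,"dz":0,"ax":0,"ay":0,"az":1},
  {"dx":0,"dy":0,"dz":0,"ax":0,"ay":0,"az":1},
  {"dx":0,"dy":0,"dz":0,"ax":0,"ay":0,"az":1},
  {"dx":0,"dy":0,"dz":0,"ax":0,"ay":0,"az":1},
  {"dx":0,"dy":0,"dz":0,"ax":0,"ay":0,"az":1},
  {"dx":0,"dy":0,"dz":0,"ax":0,"ay":0,"az":1},
  {"dx":0,"dy":0,"dz":0,"ax":0,"ay":0,"az":1},
  {"dx":0,"dy":0,"dz":0,"ax":0,"ay":0,"az":1},
])

```text
time: 17.23
ee_pos: [0.5179, 0.1123, 0.2819]
orientation: [-179.8, -0.1, 135.9]
contact_force: [-0.2, 0.0, 0.4]
finger_gap: -0.0002
```

Request:
carry_out([
  {"dx":0,"dy":0,"dz":0,"ax":0,"ay":0,"az":1},
  {"dx":0,"dy":0,"dz":0,"ax":0,"ay":0,"az":1},
  {"dx":0,"dy":0,"dz":0,"ax":0,"ay":0,"az":1},
  {"dx":0,"dy":0,"dz":0,"ax":0,"ay":0,"az":1},
  {"dx":0,"dy":0,"dz":0,"ax":0,"ay":0,"az":1},
  {"dx":0,"dy":0,"dz":0,"ax":0,"ay":0,"az":1},
  {"dx":0,"dy":0,"dz":0,"ax":0,"ay":0,"az":1},
  {"dx":0,"dy":0,"dz":0,"ax":0,"ay":0,"az":1},
  {"dx":0,"dy":0,"dz":0,"ax":0,"ay":0,"az":1},
  {"dx":0,"dy":0,"dz":0,"ax":0,"ay":0,"az":1},
])

```text
time: 18.07
ee_pos: [0.518, 0.1173, 0.2813]
orientation: [-179.6, 0.3, 68.1]
contact_force: [0.7, 0.4, -0.2]
finger_gap: 0.0002
```

Request:
carry_out([
  {"dx":0,"dy":0,"dz":0,"ax":0,"ay":0,"az":1},
  {"dx":0,"dy":0,"dz":0,"ax":0,"ay":0,"az":1},
  {"dx":0,"dy":0,"dz":0,"ax":0,"ay":0,"az":1},
  {"dx":0,"dy":0,"dz":0,"ax":0,"ay":0,"az":1},
  {"dx":0,"dy":0,"dz":0,"ax":0,"ay":0,"az":1},
  {"dx":0,"dy":0,"dz":0,"ax":0,"ay":0,"az":1},
  {"dx":0,"dy":0,"dz":0,"ax":0,"ay":0,"az":1},
  {"dx":0,"dy":0,"dz":0,"ax":0,"ay":0,"az":1},
  {"dx":0,"dy":0,"dz":0,"ax":0,"ay":0,"az":1},
  {"dx":0,"dy":0,"dz":0,"ax":0,"ay":0,"az":1},
])

```text
time: 18.9
ee_pos: [0.5181, 0.1222, 0.2807]
orientation: [179.7, 0.6, 0.4]
contact_force: [-0.1, 0.1, 0.0]
finger_gap: 0.0001
```

```bash
python3 - <<'E'
from h import *
status()
im2,_=shot('side','side15'); redang(im2)
a=cv2.resize(im2[180:260,220:320],None,fx=6,fy=6,interpolation=cv2.INTER_CUBIC)
cv2.imwrite('pics/c15.png',a)
for psi in(-26,-22): 
  T,R=target((45.3,42.8),psi,.236); print(T,np.degrees(np.arctan2(*(T[:2]-AX)[::-1]))); delta(T,R)
E
```

```text
t 18.9 p [0.5181 0.1222 0.2807] rpy [179.72   0.63   0.4 ] F [-0.1  0.1  0. ] j6 102.9
axis in tool mm [45.7 88.7] R 99.8 phi 117.7
no red
[0.54254691 0.0921266  0.236     ] 110.625437227205
rows units shift [0.623 0.745 1.114] turn [0.07  0.093 4.321]
[0.53853173 0.09045315 0.236     ] 114.62543722720498
rows units shift [0.523 0.787 1.115] turn [0.066 0.095 3.655]
```

View pics/c15.png

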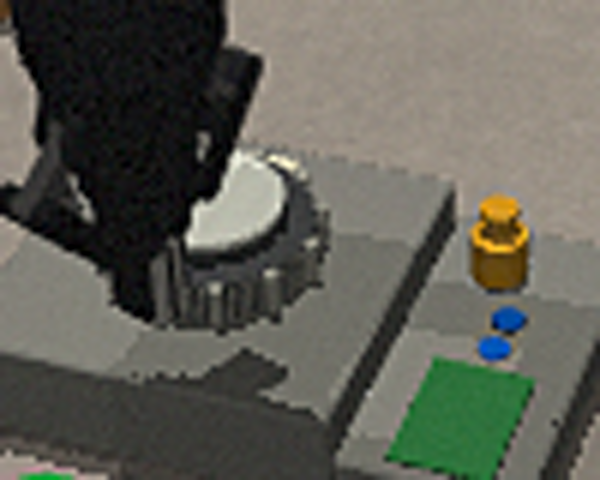

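Request:
carry_out([
  {"dx":0.1,"dy":0.1,"dz":0,"ax":0.02,"ay":0.02,"az":0.95},
  {"dx":0.1,"dy":0.1,"dz":0,"ax":0.02,"ay":0.02,"az":0.95},
  {"dx":0.1,"dy":0.1,"dz":0,"ax":0.02,"ay":0.02,"az":0.95},
  {"dx":0.1,"dy":0.1,"dz":0.3,"ax":0,"ay":0.02,"az":0.95},
  {"dx":0,"dy":0,"dz":0.4,"ax":0,"ay":0,"az":0},
  {"dx":0,"dy":0,"dz":0,"ax":0,"ay":0,"az":0},
])

```text
time: 19.45
ee_pos: [0.5323, 0.1059, 0.2526]
orientation: [180.0, 0.0, -25.2]
contact_force: [-0.8, -1.0, -0.6]
finger_gap: -0.0003
```

```bash
python3 - <<'E'
from h import *
status()
im2,_=shot('side','side16'); redang(im2)
T,R=target((45.3,42.8),-26,.236);delta(T,R)
E
```

```text
t 19.45 p [0.5323 0.1059 0.2526] rpy [ 1.7996e+02  1.0000e-02 -2.5220e+01] F [-0.8 -1.  -0.6] j6 126.3
axis in tool mm [59.8 51.5] R 78.9 phi 114.1
no red
rows units shift [0.369 0.209 0.443] turn [ 0.    -0.006  0.135]
```

Request:
carry_out([
  {"dx":0,"dy":0,"dz":0.42,"ax":0,"ay":0,"az":0.1},
  {"dx":0.19,"dy":0.105,"dz":0.02,"ax":0,"ay":0,"az":0},
  {"dx":0.19,"dy":0.105,"dz":0,"ax":0,"ay":0,"az":0},
  {"dx":0,"dy":0,"dz":0,"ax":0,"ay":0,"az":0},
])

```text
time: 19.83
ee_pos: [0.5443, 0.0921, 0.2384]
orientation: [-180.0, -0.1, -25.8]
contact_force: [-0.9, 0.5, -0.6]
finger_gap: -0.0002
```

```bash
python3 - <<'E'
from h import *
status();lev()
T,R=target((45.3,42.8),-26,.236);delta(T,R)
E
```

```text
t 19.83 p [0.5443 0.0921 0.2384] rpy [-1.7997e+02 -7.0000e-02 -2.5820e+01] F [-0.9  0.5 -0.6] j6 125.3
axis in tool mm [43.5 43.7] R 61.6 phi 109.1
rows units shift [-0.     0.     0.059] turn [-0.004 -0.011  0.   ]
rows units shift [-0.041  0.018  0.059] turn [-0.004 -0.011  0.031]
```

Request:
carry_out([
  {"dx":-0.103,"dy":0.125,"dz":0.05,"ax":0,"ay":0,"az":-1},
  {"dx":-0.103,"dy":0.125,"dz":0.02,"ax":0,"ay":0,"az":-1},
  {"dx":-0.103,"dy":0.125,"dz":0.01,"ax":0,"ay":0,"az":-1},
  {"dx":-0.103,"dy":0.125,"dz":0,"ax":0,"ay":0,"az":-1},
  {"dx":-0.103,"dy":0.125,"dz":0,"ax":0,"ay":0,"az":-1},
  {"dx":-0.103,"dy":0.125,"dz":0,"ax":0,"ay":0,"az":-1},
  {"dx":-0.103,"dy":0.125,"dz":0,"ax":0,"ay":0,"az":-1},
  {"dx":-0.103,"dy":0.125,"dz":0,"ax":0,"ay":0,"az":-1},
  {"dx":-0.103,"dy":0.125,"dz":0,"ax":0,"ay":0,"az":-1},
])

```text
time: 20.58
ee_pos: [0.5079, 0.0489, 0.2424]
orientation: [-179.8, -0.3, 30.2]
contact_force: [-0.9, 1.6, -1.2]
finger_gap: -0.0001
```

```bash
python3 - <<'E'
from h import *
status();lev()
im2,_=shot('side','side17'); redang(im2)
a=cv2.resize(im2[180:260,220:320],None,fx=6,fy=6,interpolation=cv2.INTER_CUBIC)
cv2.imwrite('pics/c17.png',a)
E
```

```text
t 20.58 p [0.5079 0.0489 0.2424] rpy [-179.77   -0.26   30.24] F [-0.9  1.6 -1.2] j6 64.6
axis in tool mm [41.3 41.6] R 58.6 phi 165.0
rows units shift [-0.001  0.001  0.161] turn [-0.039 -0.043  0.   ]
red px [254.  225.5] 20 r mm 38.8 ang 127.5 from line 200.5
```

View pics/c17.png

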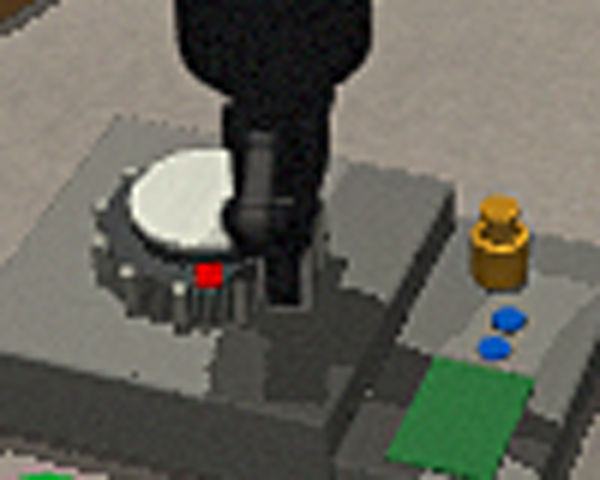

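Request:
carry_out([
  {"dx":-0.125,"dy":0.095,"dz":0.08,"ax":-0.04,"ay":-0.04,"az":-1},
  {"dx":-0.105,"dy":0.116,"dz":0.08,"ax":0,"ay":0,"az":-1},
  {"dx":-0.105,"dy":0.116,"dz":0.02,"ax":0,"ay":0,"az":-1},
  {"dx":-0.105,"dy":0.118,"dz":0.02,"ax":0,"ay":0,"az":-1},
  {"dx":-0.105,"dy":0.118,"dz":0.02,"ax":0,"ay":0,"az":-1},
  {"dx":-0.105,"dy":0.118,"dz":0.02,"ax":0,"ay":0,"az":-1},
  {"dx":-0.105,"dy":0.118,"dz":0.02,"ax":0,"ay":0,"az":-1},
  {"dx":-0.105,"dy":0.118,"dz":0.01,"ax":0,"ay":0,"az":-1},
])

```text
time: 21.3
ee_pos: [0.5163, -0.0017, 0.2384]
orientation: [179.8, -0.0, 79.4]
contact_force: [-1.6, 0.2, 0.1]
finger_gap: -0.0002
```

```bash
python3 - <<'E'
from h import *
status();lev()
im2,_=shot('side','side18'); redang(im2)
E
```

```text
t 21.3 p [ 0.5163 -0.0017  0.2384] rpy [ 1.7984e+02 -4.0000e-02  7.9360e+01] F [-1.6  0.2  0.1] j6 10.3
axis in tool mm [43.8 40.9] R 59.9 phi -143.6
rows units shift [-0.    -0.     0.059] turn [ 0.027 -0.007 -0.   ]
red px [267.  220.7] 22 r mm 38.4 ang -175.0 from line -102.0
```

Request:
carry_out([
  {"dx":-0.104,"dy":0.119,"dz":0.03,"ax":0,"ay":0,"az":-1},
  {"dx":-0.104,"dy":0.119,"dz":0.03,"ax":0,"ay":0,"az":-1},
  {"dx":-0.104,"dy":0.119,"dz":0.01,"ax":0,"ay":0,"az":-1},
  {"dx":-0.104,"dy":0.119,"dz":0.01,"ax":0,"ay":0,"az":-1},
  {"dx":-0.104,"dy":0.119,"dz":0.01,"ax":0,"ay":0,"az":-1},
  {"dx":-0.104,"dy":0.119,"dz":0.01,"ax":0,"ay":0,"az":-1},
  {"dx":-0.104,"dy":0.119,"dz":0.01,"ax":0,"ay":0,"az":-1},
  {"dx":-0.104,"dy":0.119,"dz":0.01,"ax":0,"ay":0,"az":-1},
  {"dx":-0.104,"dy":0.119,"dz":0.01,"ax":0,"ay":0,"az":-1},
])

```text
time: 22.1
ee_pos: [0.5682, -0.0291, 0.239]
orientation: [179.8, 0.3, 133.3]
contact_force: [-0.2, 0.3, 0.2]
finger_gap: -0.0005
```

```bash
python3 - <<'E'
from h import *
status();lev()
im2,_=shot('side','side19'); redang(im2)
a=cv2.resize(im2[180:260,220:320],None,fx=6,fy=6,interpolation=cv2.INTER_CUBIC)
cv2.imwrite('pics/c19.png',a)
E
```

```text
t 22.1 p [ 0.5682 -0.0291  0.239 ] rpy [179.78   0.26 133.33] F [-0.2  0.3  0.2] j6 -46.4
axis in tool mm [48.3 40.5] R 63.0 phi -86.7
rows units shift [ 0.    -0.     0.076] turn [0.037 0.043 0.   ]
red px [269.9 211.6] 17 r mm 42.5 ang -118.9 from line -45.9
```

View pics/c19.png

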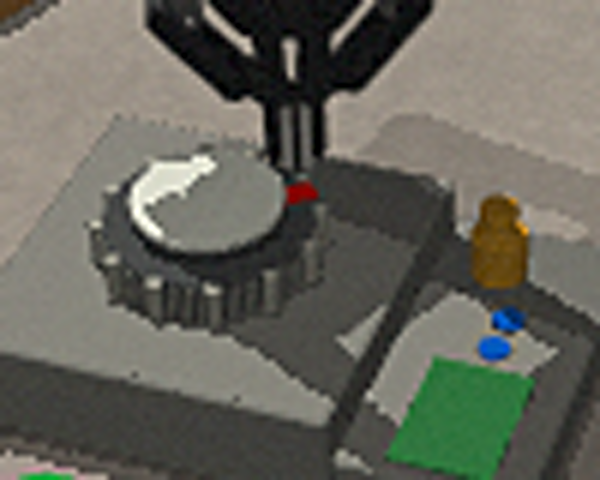

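Request:
carry_out([
  {"dx":0.03,"dy":0.025,"dz":0.04,"ax":0.03,"ay":0.03,"az":0},
  {"dx":-0.095,"dy":0.128,"dz":0.03,"ax":0,"ay":0,"az":-1},
  {"dx":-0.095,"dy":0.128,"dz":0.01,"ax":0,"ay":0,"az":-1},
  {"dx":-0.095,"dy":0.128,"dz":0.01,"ax":0,"ay":0,"az":-1},
  {"dx":-0.095,"dy":0.128,"dz":0.01,"ax":0,"ay":0,"az":-1},
  {"dx":-0.095,"dy":0.128,"dz":0.01,"ax":0,"ay":0,"az":-1},
  {"dx":-0.095,"dy":0.128,"dz":0.01,"ax":0,"ay":0,"az":-1},
])

```text
time: 22.73
ee_pos: [0.6048, -0.0137, 0.2373]
orientation: [-179.9, 0.2, 168.5]
contact_force: [-0.6, -0.0, 0.2]
finger_gap: 0.0
```

```bash
python3 - <<'E'
from h import *
status();lev()
im2,_=shot('side','side20'); redang(im2)
a=cv2.resize(im2[180:260,220:320],None,fx=6,fy=6,interpolation=cv2.INTER_CUBIC)
cv2.imwrite('pics/c20.png',a)
E
```

```text
t 22.73 p [ 0.6048 -0.0137  0.2373] rpy [-179.89    0.25  168.5 ] F [-0.6 -0.   0.2] j6 -79.7
axis in tool mm [48.9 38.5] R 62.2 phi -49.7
rows units shift [0.    0.    0.033] turn [-0.018  0.041 -0.   ]
red px [264.6 206.1] 7 r mm 47.9 ang -82.9 from line -9.9
```

View pics/c20.png

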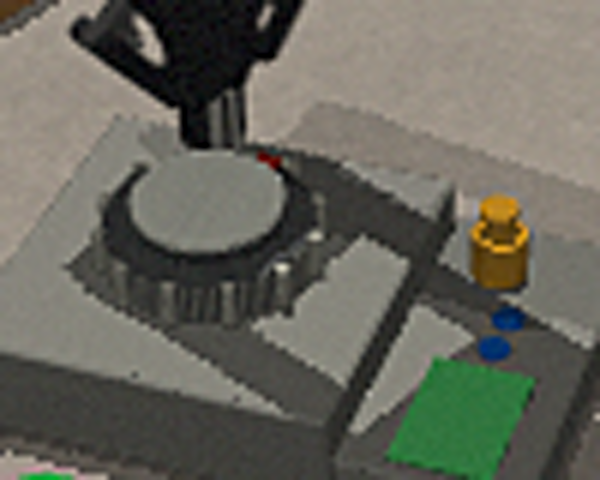

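Request:
carry_out([
  {"dx":-0.09,"dy":0.13,"dz":0.01,"ax":0,"ay":0,"az":-1},
  {"dx":-0.06,"dy":0.085,"dz":0,"ax":0,"ay":0,"az":-0.6},
  {"dx":0,"dy":0,"dz":0,"ax":0,"ay":0,"az":0},
])

```text
time: 23.03
ee_pos: [0.6128, -0.0049, 0.2377]
orientation: [-179.8, 0.3, 177.8]
contact_force: [0.4, -1.2, 0.1]
finger_gap: 0.0004
```

```bash
python3 - <<'E'
from h import *
status()
im2,_=shot('side','side21'); redang(im2)
E
```

```text
t 23.03 p [ 0.6128 -0.0049  0.2377] rpy [-179.84    0.33  177.75] F [ 0.4 -1.2  0.1] j6 -88.1
axis in tool mm [49.8 36.8] R 61.9 phi -38.7
red px [261.5 205. ] 6 r mm 49.2 ang -71.2 from line 1.8
```

Request:
carry_out([
  {"dx":-0.2,"dy":-0.15,"dz":0,"ax":0,"ay":0,"az":0},
  {"dx":-0.2,"dy":-0.15,"dz":-0.6,"ax":0,"ay":0,"az":0},
  {"dx":0,"dy":-0.3,"dz":-0.9,"ax":0,"ay":0,"az":0},
  {"dx":0,"dy":-0.9,"dz":-0.5,"ax":0,"ay":0,"az":0},
  {"dx":0,"dy":-0.9,"dz":0,"ax":0,"ay":0,"az":0},
  {"dx":0,"dy":-0.9,"dz":0,"ax":0,"ay":0,"az":0},
  {"dx":0,"dy":-0.9,"dz":0,"ax":0,"ay":0,"az":0},
  {"dx":0,"dy":-0.9,"dz":0,"ax":0,"ay":0,"az":0},
  {"dx":0,"dy":-0.9,"dz":0,"ax":0,"ay":0,"az":0},
])

```text
time: 23.83
ee_pos: [0.6135, -0.252, 0.3243]
orientation: [-179.9, 0.4, 175.3]
contact_force: [0.8, -0.1, 0.0]
finger_gap: 0.0001
```

```bash
python3 - <<'E'
from h import *
status()
im,_=shot('top','top22'); redang(im,'top')
im2,_=shot('side','side22'); redang(im2)
a=cv2.resize(im[120:260,180:320],(560,560),interpolation=cv2.INTER_CUBIC)
cv2.imwrite('pics/c22.png',a)
E
```

```text
t 23.83 p [ 0.6135 -0.252   0.3243] rpy [-179.85    0.45  175.33] F [ 0.8 -0.1  0. ] j6 -107.8
axis in tool mm [ 72.1 280.9] R 290.0 phi -80.3
red px [268.2 177.6] 23 r mm 41.3 ang -73.8 from line -0.8
red px [261.8 205.2] 5 r mm 48.7 ang -72.5 from line 0.5
```

View pics/c22.png

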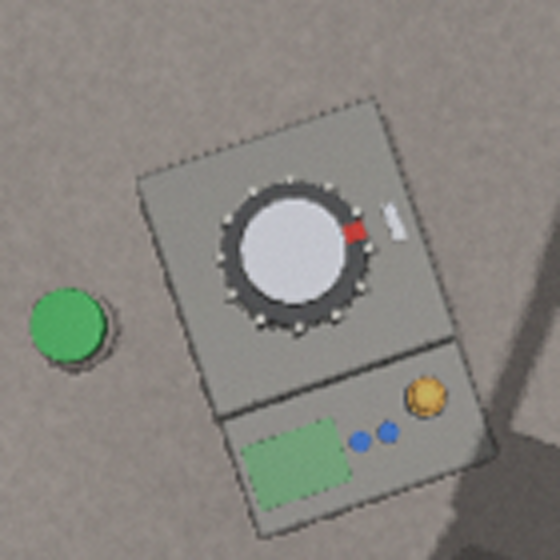

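The red mark, near (355,232) in the crop, stands within 1° of the white line near (396,222). This is its second time round, since it started 32° past the line and passed it once during the second stroke. The pan press is next.

```bash
python3 - <<'E'
from h import *
T,R=target((0,0),175,.29);delta(T,R)
E
```

```text
rows units shift [1.834 7.1   0.809] turn [-0.041  0.081  0.018]
```

Request:
carry_out([
  {"dx":0.22,"dy":0.87,"dz":0,"ax":0,"ay":0,"az":0},
  {"dx":0.22,"dy":0.87,"dz":0,"ax":0,"ay":0.04,"az":0},
  {"dx":0.22,"dy":0.87,"dz":0,"ax":-0.04,"ay":0.04,"az":0},
  {"dx":0.22,"dy":0.87,"dz":0,"ax":0,"ay":0,"az":0},
  {"dx":0.22,"dy":0.87,"dz":0,"ax":0,"ay":0,"az":0},
  {"dx":0.22,"dy":0.87,"dz":0,"ax":0,"ay":0,"az":0},
  {"dx":0.22,"dy":0.87,"dz":0,"ax":0,"ay":0,"az":0},
  {"dx":0.22,"dy":0.87,"dz":0.2,"ax":0,"ay":0,"az":0},
  {"dx":0,"dy":0,"dz":0,"ax":0,"ay":0,"az":0},
])

```text
time: 24.68
ee_pos: [0.5701, 0.0348, 0.3156]
orientation: [179.9, 0.1, 172.1]
contact_force: [-0.3, -0.1, -0.2]
finger_gap: -0.0002
```

```bash
python3 - <<'E'
from h import *
status()
T,R=target((0,0),175,.27);delta(T,R)
E
```

```text
t 24.68 p [0.5701 0.0348 0.3156] rpy [1.7991e+02 1.4000e-01 1.7208e+02] F [-0.3 -0.1 -0.2] j6 -78.8
axis in tool mm [ 5.4 -1.8] R 5.7 phi 10.2
rows units shift [ 0.138 -0.046  1.139] turn [ 0.015  0.024 -0.487]
```

Request:
carry_out([
  {"dx":0.13,"dy":-0.04,"dz":0.5,"ax":0,"ay":0.02,"az":0},
  {"dx":0,"dy":0,"dz":0.4,"ax":0,"ay":0,"az":0},
  {"dx":0,"dy":0,"dz":0.2,"ax":0,"ay":0,"az":0},
  {"dx":0,"dy":0,"dz":0.1,"ax":0,"ay":0,"az":0},
  {"dx":0,"dy":0,"dz":0,"ax":0,"ay":0,"az":0},
])

```text
time: 25.1
ee_pos: [0.5646, 0.0382, 0.2673]
orientation: [179.8, 0.1, 171.5]
contact_force: [0.3, -0.4, 0.3]
finger_gap: 0.0002
```

```bash
python3 - <<'E'
from h import *
status()
E
```

```text
t 25.1 p [0.5646 0.0382 0.2673] rpy [1.7984e+02 1.3000e-01 1.7152e+02] F [ 0.3 -0.4  0.3] j6 -78.0
axis in tool mm [-0.5 -4.4] R 4.4 phi 88.1
```

Request:
carry_out([
  {"dx":0,"dy":-0.08,"dz":0.08,"ax":0,"ay":0,"az":0},
  {"dx":0,"dy":0,"dz":0.06,"ax":0,"ay":0,"az":0},
])

```text
time: 25.27
ee_pos: [0.5648, 0.0344, 0.2623]
orientation: [179.8, 0.2, 171.4]
contact_force: [1.2, -0.5, 0.8]
finger_gap: -0.0002
```

Request:
carry_out([
  {"dx":0,"dy":0,"dz":0.05,"ax":0,"ay":0,"az":0},
])

```text
time: 25.35
ee_pos: [0.5651, 0.034, 0.2607]
orientation: [179.8, 0.2, 171.3]
contact_force: [-1.1, 2.2, 3.4]
finger_gap: 0.0002
```

Request:
carry_out([
  {"dx":0,"dy":0,"dz":0.05,"ax":0,"ay":0,"az":0},
])

```text
time: 25.43
ee_pos: [0.5652, 0.0338, 0.259]
orientation: [179.8, 0.2, 171.3]
contact_force: [-2.7, 1.3, 4.4]
finger_gap: 0.0001
```

Contact has started at z≈0.261 and the force is rising. I'll keep pressing in small steps.

Request:
carry_out([
  {"dx":0,"dy":0,"dz":0.05,"ax":0,"ay":0,"az":0},
])

```text
time: 25.52
ee_pos: [0.5653, 0.0337, 0.2574]
orientation: [179.8, 0.2, 171.2]
contact_force: [-4.4, 2.0, 11.1]
finger_gap: -0.0
```

Request:
carry_out([
  {"dx":0,"dy":0,"dz":0.05,"ax":0,"ay":0,"az":0},
])

```text
time: 25.6
ee_pos: [0.5654, 0.0337, 0.2571]
orientation: [179.7, 0.2, 171.2]
contact_force: [-11.9, 0.4, 40.8]
finger_gap: 0.0002
```

Request:
carry_out([
  {"dx":0,"dy":0,"dz":0.04,"ax":0,"ay":0,"az":0},
])

```text
time: 25.68
ee_pos: [0.5654, 0.0337, 0.2573]
orientation: [179.7, 0.2, 171.2]
contact_force: [-7.3, 0.7, 20.5]
finger_gap: -0.0002
```

Request:
carry_out([
  {"dx":0,"dy":0,"dz":0.03,"ax":0,"ay":0,"az":0},
  {"dx":0,"dy":0,"dz":0.03,"ax":0,"ay":0,"az":0},
])

```text
time: 25.85
ee_pos: [0.5653, 0.0336, 0.2574]
orientation: [179.7, 0.2, 171.1]
contact_force: [-4.5, 0.6, 11.7]
finger_gap: 0.0002
```

```bash
python3 - <<'E'
from h import *
status()
im2,_=shot('side','side25')
cv2.imwrite('pics/c25.png',cv2.resize(im2[180:260,220:320],None,fx=6,fy=6,interpolation=cv2.INTER_CUBIC))
E
```

```text
t 25.85 p [0.5653 0.0336 0.2574] rpy [179.72   0.24 171.13] F [-4.5  0.6 11.7] j6 -78.2
axis in tool mm [0.8 0.1] R 0.8 phi -14.1
```

View pics/c25.png

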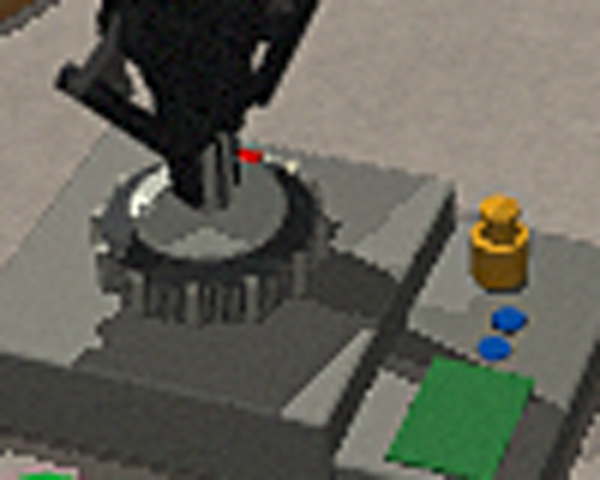

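Request:
carry_out([
  {"dx":0,"dy":0,"dz":-0.3,"ax":0,"ay":0,"az":0},
  {"dx":0,"dy":0,"dz":-0.8,"ax":0,"ay":0,"az":0},
  {"dx":0,"dy":-0.4,"dz":-0.8,"ax":0,"ay":0,"az":0},
  {"dx":0,"dy":-0.9,"dz":0,"ax":0,"ay":0,"az":0},
  {"dx":0,"dy":-0.9,"dz":0,"ax":0,"ay":0,"az":0},
  {"dx":0,"dy":-0.9,"dz":0,"ax":0,"ay":0,"az":0},
  {"dx":0,"dy":-0.9,"dz":0,"ax":0,"ay":0,"az":0},
  {"dx":0,"dy":-0.9,"dz":0,"ax":0,"ay":0,"az":0},
  {"dx":0,"dy":-0.9,"dz":0,"ax":0,"ay":0,"az":0},
  {"dx":0,"dy":0,"dz":0,"ax":0,"ay":0,"az":0},
])

```text
time: 26.73
ee_pos: [0.5298, -0.2051, 0.3398]
orientation: [179.9, 1.0, 171.4]
contact_force: [-0.5, 0.3, 0.2]
finger_gap: -0.0001
```

```bash
python3 - <<'E'
from h import *
status()
im,d=shot('top','top26'); redang(im,'top')
im2,_=shot('side','side26'); redang(im2)
# pan height by depth, before/after
c=arm.get_calibration('top')
d0=np.load('pics/top0_d.npy'); print('pan depth before/after',np.median(d0[178:187,248:258]),np.median(d[178:187,248:258]))
# bystander shift: masks in both frames
df=cv2.absdiff(cv2.imread('pics/top0.png'),im).max(2); 
for nme,(u,v) in dict(weight=(287,219),pot=(197,202),tinb=(418,156),jara=(443,216),jarb=(112,145),tina=(98,229),tape=(436,269)).items():
    print(nme,(df[v-22:v+22,u-22:u+22]>60).sum())
E
```

```text
t 26.73 p [ 0.5298 -0.2051  0.3398] rpy [179.89   0.95 171.41] F [-0.5  0.3  0.2] j6 -103.0
axis in tool mm [  1.3 241.4] R 241.4 phi -98.3
red px [268.2 177.6] 23 r mm 41.3 ang -73.8 from line -0.8
red px [261.5 205. ] 6 r mm 49.2 ang -71.2 from line 1.8
pan depth before/after 1.0666656 1.0662373
weight 0
pot 0
tinb 666
jara 547
jarb 0
tina 0
tape 736
```

View pics/top26.png

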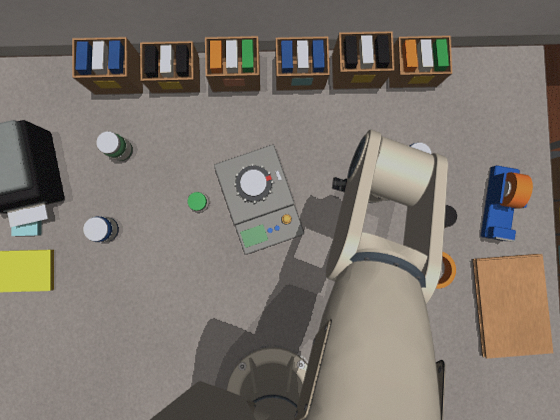

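View pics/side26.png

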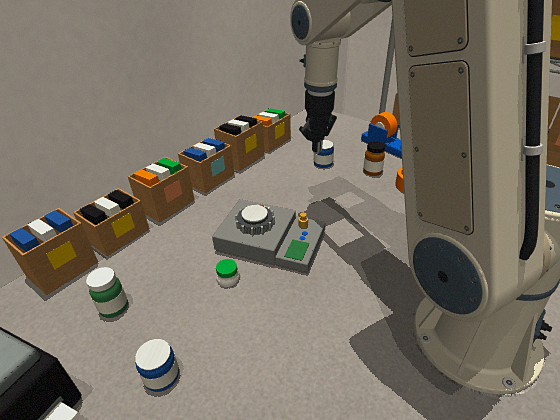

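The bystanders stand where they were: the tin is near (323,153) and the jar near (374,158) in the side view. The differences flagged in the top view come from the arm blocking the view. The red mark is at the line and the arm is clear, so I'm handing in.

```bash
python3 -c "
from bench import arm
print(arm.close_job()); print(arm.read_state()['time'])"
```

```text
the job is handed in; nothing more can be done
None
the job is handed in; nothing more can be done
```

I rolled the collar anticlockwise with the closed fingertips in three strokes, until the red mark reached the white line for the second time. I then pressed the pan down to its stop and let it come up again. The job is handed in at about 27 s of the 72 s allowed, and no verdict was reported.

- **Collar:** in the last top view the red mark stood 0.8° off the white line; the side view gave 1.8° the other way. Both are well inside the ±23° allowed. The mark started about 32° past the line and passed it once on the way, so this is the second time round.
- **Pan:** the fingertip met the pan at a TCP height of about 0.261 m and stopped at about 0.257 m, so it sank about 4 mm. The force there peaked at about 41 N. After release, the pan's depth in the top view was back within 0.5 mm of the start.
- **Bystanders:** the weight, pot, green jar and the blue tin on that side showed no change between the first and last top views. The arm hid the other tin, the amber jar and the tape in the top view, so for those three I only looked at the side view, where they looked unmoved. The tape was only partly in sight there.
- **Slip:** in the second stroke the finger drifted outward and slipped over one rib. I moved it back in and went on, and the end position was not affected.

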